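# Line up machined parts by height on the inspection rail

### The arm

A 6-joint arm with a two-finger parallel gripper is mounted at the origin on a cart in front of the work surface, level with it; the furniture and walls round the work are solid. World frame = base frame: x ahead of the robot, y to its left, z up, the work surface at z = 0. Lengths are in m, angles in degrees, forces in N, time in s.
With the tool pointing down it reaches from about 0.35 to 0.875 m from the base axis. Payload 4.2 kg.
Tool frame: the origin (TCP) lies midway between the tips of the shut fingers; the grasp point (between the pads) lies 19 mm behind it (r.pinch_z is the distance from the TCP to the grasp point, in m); z points along the fingers, y is the line along which they close (so a half turn about z gives the same grasp; the last joint's range is limited). The gripper opens to 87 mm and grips with 3 to 60 N. Pads are 19 mm wide; open, the fingers measure 117 mm over their backs; the gripper's body (75 mm by 190 mm) begins 51 mm behind the grasp point.
Start: joints at [-52.964, 22.042, 0.453, 0, -68.411, -14.817], TCP at [0.236, -0.579, 0.183] pointing down, gripper open.
Joint ranges: [-179.83, 179.83], [-69.29, 118.12], [-61.27, 80.66], [-181.25, 117.63], [-171.15, -9.14], [-177.46, 177.46]. Speed limits (degrees/s): [159.86, 159.86, 180, 180, 180, 180].

### API

Orientations are given as a 3x3 rotation matrix whose columns are the frame's x, y, z axes.
In Python, from station import r, imaging, models gives the robot as it stands. The module is installed in compiled form; this text tells all that it offers.
- The arm moves only by the tool apply_moves, never from a script. Its argument "moves" is a list of rows, each a list of 2 entries, a list of its own where there are three numbers: the shift along the tool's x, y, z in m, then the turn about the tool's z in degrees. A call has 1 to 5 rows; each row shifts and turns the commanded pose from where the row before left it, along the tool's axes as they then stand; what a row does not reach is not made up. A row lasts 1/12 s, in which the tool goes at most 41.7 mm and 7.16 degrees, less where a joint would pass 70% of its speed; a pose out of reach is approached as far as the arm can. A call is refused whole if a number of a shift passes 0.0417 or a number of a turn 7.16, either way. A call with a gripper value outside its range is refused whole. "hand" is the finger opening in m, from 0 to 0.087, set as the call begins (left out, the last holds). The fingers move at their own pace and stop on an object; the grip force is fixed at half the most. Time passes only in rows, so rows that do not move let the fingers close. It gives the time, the measured TCP pose, the force, the opening and the grip force at its end, in the units of the state.
- r.sense(): the state, without advancing time (a new reading comes with each control period).
- imaging.capture(name): name is "scene" or "top" or "wrist"; returns a dict with "frame" (480x640x3 uint8, blue, green, red), "intrinsics" (3x3 intrinsics, pixels), "eye" and "orientation" of the camera in the world. Camera axes: x right, y down, z forward; pixel columns grow to the right and rows downward; lengths in m; the calibration is good to about 2 mm. A picture is of the moment at which its call begins. There is no depth.
- r.finish_job(): hands the job in; it is judged then, once.
Trained networks look in a picture, given as the dict that the camera call returned (one of the last four; its "shot" number tells which), for a name from the list of things; names that differ only in an ending like _2 or _b are one class to them, and where a whole thing is asked for, a point or a joint stands for the part that bears it (a point fixed in the world has none). Each returns a list of dicts, best first, with "confidence" (0 to 1); they miss things now and then, are a little off and sometimes report something else, mostly with a low value. They report only what shows in the picture. A call takes as long as a camera call. They do not tell look-alikes from the thing itself.
- models.cut_out(picture, target): "region" (480x640 bool, what is visible of it) and "extent" ([left, top, width, height] as shares, 0 to 1, of the picture: columns of its width, rows of its height, round what is visible of it).
- models.place_of(picture, target): "at" ([column, row] as shares, 0 to 1, of the picture: columns of its width, rows of its height: a listed point, or the origin of a listed thing).
The state is a dict: "time_s": time; "joints": joint angles; "joint_velocities": joint speeds; "effort": joint torques, N m; "tcp_pos": TCP position; "ee_rot": TCP orientation; "wrist_force": force on the tool from outside, world axes, zero at the start; "moment": the same for the moment, N m; "gripper_width": opening from 0.0 (shut) to 1.0 (fully open); "gripper_force": force on a finger pad.
Only numpy, scipy, OpenCV 4.12 (cv2) and the standard library are available. Lean on these libraries where they do the work, as an engineer would, in place of code of your own. Each camera call takes 0.05 s, during which the arm holds its last target. There are 200 camera calls.

### The job

Line up the four machined parts on the inspection rail in order of height, one standing upright and centred on each ringed mark: the tallest on the mark next to the red stop, then each shorter one in turn, the shortest next to the grey stop. The parts are the chuck jaw, the collet, the brass bush and the ball bearing; leave the gear, the wrench and the oil bottle where they are.

Things in the scene. Friction and masses are not known exactly. Their poses are not given: they have to be found in the camera images.
- chuck_jaw: loose machined steel chuck jaw standing upright, a pale grey block with two dark bores in one side, 45 x 38 x 72 mm high (the tallest part); origin at the centre of its underside, z up, x along the 45 mm width, y along the 38 mm width; starts at any yaw on the bench top (z = 0), about 0.3 to 0.6 kg
- collet: loose spring collet standing upright, grey, round, 47 mm high (second tallest); 25 mm diameter at the foot, widening upward to 33 mm between 30 and 41 mm above the foot, which is the place to grip; origin at the centre of its underside, z up; starts on the bench top; about 0.11 kg
- bush: loose flanged bush of yellow brass standing on its flange, 28 mm high (third tallest); flange 40 mm diameter and 4 mm thick at the foot, above it a straight 30 mm round barrel, which is the place to grip, with the fingertips just above the flange; origin at the centre of its underside, z up; starts on the bench top; about 0.06 kg
- bearing: loose steel ball bearing lying flat, a ring with a dark seal, 52 mm diameter, 15 mm high (the shortest part); origin at the centre of its underside, z up; starts on the bench top; about 0.13 kg
- rail: fixed flat aluminium bar on the bench, 70 mm (its x) by 440 mm (its y), 8 mm thick; origin at the centre of its underside, top at z = 8 mm; four flush ringed white marks, 62 mm wide, lie on its middle line (x = 0) at y = -127.5, -42.5, +42.5 and +127.5 mm in its frame; its y lies within about 0.12 rad of world y; a tall crate stands beyond it, from x = 0.72 m
- red_stop: fixed red round post, 24 mm diameter and 24 mm high, on the rail's top at one end, 198 mm from the rail's centre along its y axis (at either the +y or the -y end); it marks the end for the tallest part; origin at the centre of its underside
- grey_stop: fixed grey round post of the same size at the other end of the rail; it marks the end for the shortest part; origin at the centre of its underside
- oil_bottle: loose small white oiler bottle with a red nozzle, 40 mm diameter, 105 mm high, standing on the bench left of the rail; leave alone; origin at the centre of its underside
- gear: loose steel spur gear, 56 mm diameter, 20 mm high, on the bench right of the rail; not one of the parts to line up, leave alone; origin at the centre of its underside
- wrench: loose open-ended wrench lying flat on the bench at the right, 41 x 189 x 7 mm, long along its y; leave alone; origin at the centre of its underside
Not all that is in view belongs to the job. What is shaped like the chuck_jaw but purple is not meant. What is shaped like the collet but orange is not meant.

How it is judged (in metres and radians):
At the end, for the whole second after the job is handed in: On the rail, counted from the red stop: chuck jaw, collet, bush, bearing, one on each mark. Each stands on the rail's top (underside within 4 mm of it), upright within 0.1 rad, its centre within 12 mm of its mark's centre both along and across the rail, at rest (x of chuck_jaw in the frame of rail between -0.012 and 0.012 m and z of chuck_jaw in the frame of rail between 0.004 and 0.012 m and angle between each of chuck_jaw, collet, bush, bearing's own z axis and vertical below 0.1 rad and linear speed of each of chuck_jaw, collet, bush, bearing below 0.01 m/s and x of collet in the frame of rail between -0.012 and 0.012 m and z of collet in the frame of rail between 0.004 and 0.012 m and x of bush in the frame of rail between -0.012 and 0.012 m and z of bush in the frame of rail between 0.004 and 0.012 m and x of bearing in the frame of rail between -0.012 and 0.012 m and z of bearing in the frame of rail between 0.004 and 0.012 m and ((y of red_stop in the frame of rail above 0 m and y of chuck_jaw in the frame of rail between 0.1155 and 0.1395 m and y of collet in the frame of rail between 0.0305 and 0.0545 m and y of bush in the frame of rail between -0.0545 and -0.0305 m and y of bearing in the frame of rail between -0.1395 and -0.1155 m) or (y of red_stop in the frame of rail below 0 m and y of chuck_jaw in the frame of rail between -0.1395 and -0.1155 m and y of collet in the frame of rail between -0.0545 and -0.0305 m and y of bush in the frame of rail between 0.0305 and 0.0545 m and y of bearing in the frame of rail between 0.1155 and 0.1395 m))); the robot touches nothing.
It fails at once if the oil bottle is moved by more than 20 mm (distance of oil_bottle from where it was at the start of the episode above 0.02 m).
It fails at once if the gear is moved by more than 20 mm (distance of gear from where it was at the start of the episode above 0.02 m).
It fails at once if the wrench is moved by more than 20 mm (distance of wrench from where it was at the start of the episode above 0.02 m).
It also fails if it takes over 96 s, if anything falls off the work surface, if the arm or the gripper's body presses on something with over 40 N, if the wrist force passes 120 N, or if a joint passes its speed limit or range.

## Working session

There is one attempt and no reset: what is moved stays moved. The work goes in short steps, Python scripts to look and compute and a tool call to move; the robot and the scene stay as the last step left them, time stands still between calls to the robot, and variables do not carry over. Pictures are saved under pics/ and viewed, at most 14 in all, crops included, and the job is handed in when it is done.

Besides the shell and the picture viewer there is one more tool, called after ">>>" by a JSON object that holds its "method" and its "body", one argument or row to a line. apply_moves: Moves the arm, as the interface text tells. Its arguments: {"type":"object","properties":{"moves":{"type":"array"},"hand":{"type":"number"}},"required":["moves"]}

```bash
mkdir -p pics; cat > h.py <<'E'
import numpy as np, cv2
from station import r, imaging, models
def ray(p,u,v,z):
    K=np.array(p["intrinsics"]);R=np.array(p["orientation"]);e=np.array(p["eye"])
    d=R@np.linalg.solve(K,[u,v,1.]);return e+d*(z-e[2])/d[2]
def proj(p,X):
    K=np.array(p["intrinsics"]);R=np.array(p["orientation"]);e=np.array(p["eye"])
    c=K@(R.T@(np.array(X)-e));return c[:2]/c[2]
E
python3 - <<'E'
from h import *
s=r.sense();print(s["time_s"],s["tcp_pos"],np.round(s["ee_rot"],3).tolist(),r.pinch_z)
for n in ("top","scene"):
    p=imaging.capture(n);cv2.imwrite(f"pics/{n}0.png",p["frame"]);print(n,p["eye"],np.round(p["orientation"],3).tolist(),np.round(p["intrinsics"],1).tolist())
    for t,z in dict(chuck_jaw=0,collet=0,bush=0,bearing=0,rail=0,red_stop=.008,grey_stop=.008,oil_bottle=0,gear=0,wrench=0).items():
        for d in models.place_of(p,t)[:3]:
            u,v=d["at"][0]*640,d["at"][1]*480
            print(t,round(d["confidence"],2),round(u),round(v),np.round(ray(p,u,v,z)[:2],4))
E
```

```text
0.0 [ 0.23608623 -0.57796157  0.18175149] [[-0.926, -0.378, -0.001], [-0.378, 0.926, 0.002], [0.0, 0.002, -1.0]] 0.0187
top [ 0.43973007 -0.03411741  1.02861626] [[0.029, -0.998, 0.047], [-1.0, -0.028, 0.013], [-0.012, -0.047, -0.999]] [[480.4, 0.0, 322.0], [0.0, 480.4, 237.3], [0.0, 0.0, 1.0]]
chuck_jaw 0.96 366 298 [ 0.3602 -0.1179]
chuck_jaw 0.74 360 258 [ 0.446  -0.1037]
collet 0.73 292 291 [0.3713 0.0409]
collet 0.64 293 257 [0.4446 0.0413]
bearing 0.77 427 274 [ 0.4151 -0.2459]
rail 0.73 306 199 [0.5688 0.0153]
rail 0.48 160 189 [0.5826 0.3324]
red_stop 0.6 399 204 [ 0.5619 -0.1831]
grey_stop 0.52 215 185 [0.5924 0.2122]
oil_bottle 0.85 160 190 [0.5804 0.3327]
gear 0.96 482 174 [ 0.6331 -0.3593]
wrench 0.96 499 275 [ 0.4184 -0.3991]
scene [0.11915216 0.60105368 0.71187729] [[-0.855, -0.344, 0.388], [-0.518, 0.583, -0.626], [-0.011, -0.736, -0.677]] [[445.1, 0.0, 319.3], [0.0, 445.1, 235.7], [0.0, 0.0, 1.0]]
chuck_jaw 0.59 359 232 [ 0.4519 -0.1144]
chuck_jaw 0.58 393 246 [ 0.3626 -0.1131]
collet 0.92 356 291 [0.3722 0.0501]
collet 0.88 326 274 [0.4511 0.0417]
bush 0.72 276 337 [0.4511 0.2274]
bearing 0.65 284 244 [0.5813 0.0088]
bearing 0.52 393 207 [ 0.4211 -0.2458]
bearing 0.31 344 166 [ 0.6178 -0.3419]
rail 0.76 286 245 [0.5762 0.0097]
rail 0.28 394 205 [ 0.4231 -0.252 ]
red_stop 0.5 279 339 [0.4381 0.2327]
red_stop 0.42 333 200 [ 0.5631 -0.184 ]
grey_stop 0.57 224 300 [0.5886 0.2122]
oil_bottle 0.97 191 346 [0.5751 0.3258]
wrench 0.54 418 175 [ 0.419  -0.4073]
wrench 0.53 287 245 [0.5734 0.0088]
wrench 0.21 191 347 [0.5741 0.3278]
```

View pics/top0.png

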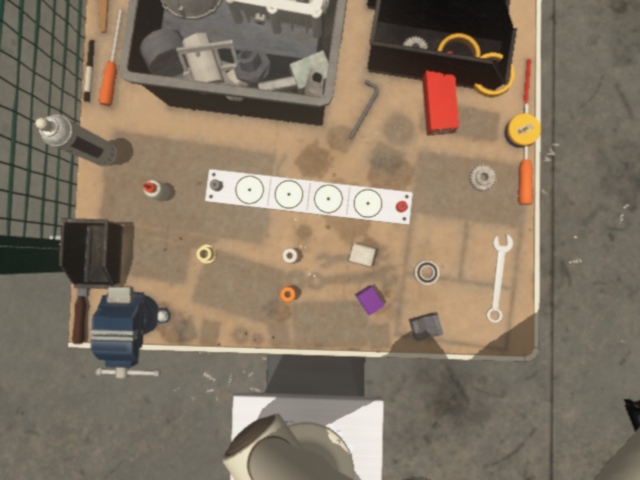

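View pics/scene0.png

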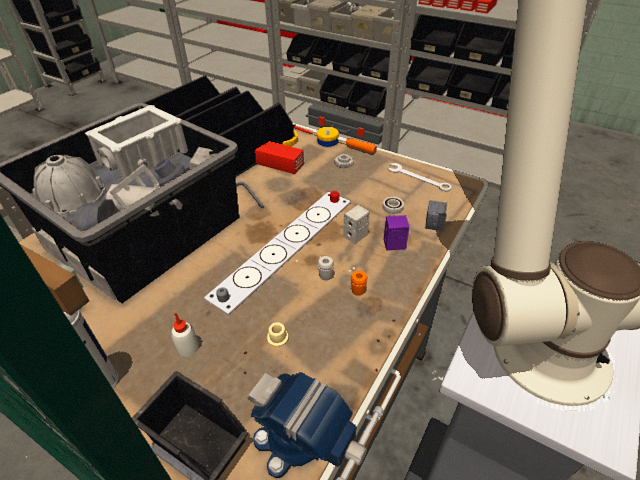

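Top view: jaw near (363,254), collet (291,255), bush (205,254), bearing (427,272), marks (249,190)…(368,203). The red stop is at (402,207), the −y end. The purple block and orange collet are the decoys. Next I'll refine these positions.

```bash
cat > m.py <<'E'
from h import *
p=imaging.capture("top");f=p["frame"]
S=4;g=cv2.cvtColor(cv2.resize(f,None,fx=S,fy=S,interpolation=cv2.INTER_CUBIC),cv2.COLOR_BGR2GRAY)
y0,x0=160*S,190*S
c=cv2.HoughCircles(g[y0:240*S,x0:430*S],cv2.HOUGH_GRADIENT,1,100,param1=120,param2=25,minRadius=46,maxRadius=64)
M=[]
for a in sorted(c[0].tolist())[:8]:
    u,v=(a[0]+x0+.5)/S-.5,(a[1]+y0+.5)/S-.5;w=ray(p,u,v,.008)[:2];M.append(w);print("ring",round(u,1),round(v,1),a[2]/S,np.round(w,4))
for t in ("chuck_jaw","collet","bush","bearing","red_stop","grey_stop"):
    for d in models.cut_out(p,t)[:3]:
        m=d["region"].astype(np.uint8);ys,xs=np.nonzero(m)
        q=cv2.minAreaRect(np.argwhere(m)[:,::-1].astype(np.float32))
        print(t,round(d["confidence"],2),"cen",xs.mean().round(1),ys.mean().round(1),"rect",np.round(q[0],1),np.round(q[1],1),round(q[2],1),"col",f[m>0].mean(0).round())
cv2.imwrite("pics/crop1.png",cv2.resize(f[235:295,185:445],None,fx=3,fy=3,interpolation=cv2.INTER_CUBIC))
E
python3 m.py
```

```text
ring 249.0 189.2 14.524999618530273 [0.5859 0.1387]
ring 288.5 194.0 12.899999618530273 [0.578  0.0537]
ring 328.0 198.5 13.0 [ 0.5706 -0.0309]
ring 367.8 202.8 14.600000381469727 [ 0.5638 -0.1159]
chuck_jaw 0.81 cen 368.8 299.7 rect [368.8 299.7] [24.7 18.3] 56.3 col [137.  75. 131.]
chuck_jaw 0.71 cen 360.2 254.8 rect [360.3 254.9] [23.3 18.7] 14.0 col [174. 196. 211.]
collet 0.72 cen 287.4 293.6 rect [287.5 293.5] [15. 15.] 90.0 col [ 67. 127. 207.]
collet 0.54 cen 289.2 255.4 rect [289.5 255.5] [15. 15.] 90.0 col [169. 191. 206.]
bush 0.63 cen 205.8 253.9 rect [206. 254.] [18.4 18.4] 45.0 col [127. 178. 197.]
bearing 0.91 cen 426.3 272.4 rect [426.  272.5] [23. 24.] 90.0 col [125. 143. 156.]
red_stop 0.6 cen 400.6 206.4 rect [400.5 206.5] [9. 9.] 90.0 col [ 78.  88. 187.]
```

View pics/crop1.png

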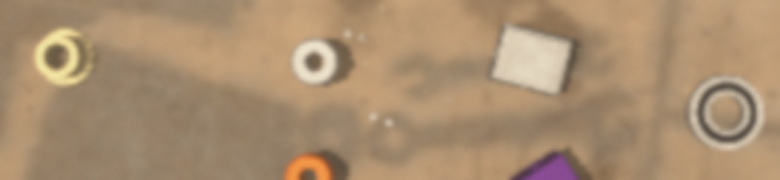

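```bash
cat >> h.py <<'E'
MK=dict(jaw=(.5638,-.1159),collet=(.5709,-.0312),bush=(.5783,.0536),bearing=(.5858,.1385))
def delta(x,y,z,yang=None):
    """tool-frame shift to TCP target, turn so that tool y lies at world angle yang (deg)"""
    s=r.sense();R=np.array(s["ee_rot"]);d=R.T@(np.array([x,y,z])-s["tcp_pos"])
    a=np.degrees(np.arctan2(R[1,1],R[0,1]))
    t=None if yang is None else round((a-yang+90)%180-90,2)
    print("t",round(s["time_s"],2),"tcp",np.round(s["tcp_pos"],4),"yang",round(a,2),"shift",np.round(d,4),"turn(+tool z)",t)
E
python3 - <<'E'
from h import *
p=imaging.capture("top")
for n,u,v,z in (("jaw",363.3,254.3,.072),("collet",290,255.3,.047),("bush",204.2,254,.028),("bearing",427.1,272.5,.015)):print(n,np.round(ray(p,u-.3,v-.3,z)[:2],4))
a=ray(p,0,0,.072);a=ray(p,360,250,.072);b=ray(p,429,266,.072);d=b-a;print("jaw long",np.degrees(np.arctan2(d[1],d[0]))%180)
delta(.446,-.1037,.2,78)
E
```

```text
jaw [ 0.4534 -0.1038]
collet [0.4475 0.0439]
bush [0.4452 0.2247]
bearing [ 0.4199 -0.2427]
jaw long 78.5653723681564
t 1.5 tcp [ 0.2364 -0.5786  0.1829] yang 112.22 shift [-0.3736  0.3603 -0.0172] turn(+tool z) 34.22
```

>>> {"method": "apply_moves", "body": {
  "moves": [
    [[0, 0, 0], 6.73],
    [[0, 0, 0], 6.73],
    [[0, 0, 0], 6.73],
    [[0, 0, 0], 6.73],
    [[0, 0, 0], 6.73]
  ],
  "hand": 0.087
}}

```text
time_s: 1.92
tcp_pos: [0.2364, -0.5786, 0.1829]
ee_rot: [[-0.979, 0.204, 0.0], [0.204, 0.979, -0.0], [-0.0, -0.0, -1.0]]
wrist_force: [-0.7, -0.6, -0.5]
gripper_width: 0.997
gripper_force: 0.0
```

```bash
python3 -c "
from h import *
delta(.4534,-.1038,.183,78.5)"
```

```text
t 1.92 tcp [ 0.2364 -0.5786  0.1829] yang 78.24 shift [-1.157e-01  5.091e-01 -1.000e-04] turn(+tool z) -0.26
```

>>> {"method": "apply_moves", "body": {
  "moves": [
    [[-0.009, 0.039, 0], 0],
    [[-0.009, 0.039, 0], 0],
    [[-0.009, 0.039, 0], 0],
    [[-0.009, 0.039, 0], 0],
    [[-0.009, 0.039, 0], 0]
  ]
}}

```text
time_s: 2.33
tcp_pos: [0.3194, -0.3948, 0.183]
ee_rot: [[-0.98, 0.199, 0.0], [0.199, 0.98, -0.0], [-0.0, -0.0, -1.0]]
wrist_force: [1.3, 0.4, -0.0]
gripper_width: 0.999
gripper_force: 0.0
```

>>> {"method": "apply_moves", "body": {
  "moves": [
    [[-0.009, 0.039, 0], 0],
    [[-0.009, 0.039, 0], 0],
    [[-0.009, 0.039, 0], 0],
    [[-0.009, 0.039, 0], 0],
    [[-0.009, 0.039, 0], 0]
  ]
}}

```text
time_s: 2.75
tcp_pos: [0.4023, -0.2123, 0.1833]
ee_rot: [[-0.98, 0.198, 0.001], [0.198, 0.98, -0.0], [-0.001, -0.0, -1.0]]
wrist_force: [0.8, -0.1, -0.5]
gripper_width: 0.997
gripper_force: 0.0
```

>>> {"method": "apply_moves", "body": {
  "moves": [
    [[-0.009, 0.039, 0], 0],
    [[-0.009, 0.039, 0], 0],
    [[-0.009, 0.039, 0], 0],
    [[0, 0, 0], 0],
    [[0, 0, 0], 0]
  ]
}}

```text
time_s: 3.17
tcp_pos: [0.4522, -0.103, 0.1829]
ee_rot: [[-0.981, 0.194, 0.0], [0.194, 0.981, 0.0], [-0.0, 0.0, -1.0]]
wrist_force: [-0.2, 0.5, -0.2]
gripper_width: 0.997
gripper_force: 0.0
```

```bash
python3 - <<'E'
from h import *
delta(.4534,-.1038,.035,78.5)
p=imaging.capture("wrist");cv2.imwrite("pics/w1.png",p["frame"]);print(p["eye"],np.round(p["orientation"],2).tolist())
for d in models.cut_out(p,"chuck_jaw")[:2]:
    q=cv2.minAreaRect(np.argwhere(d["region"])[:,::-1].astype(np.float32));print(d["confidence"],q)
for X in ([.4534,-.1038,.072],[.4534,-.1038,0]):print(proj(p,X))
E
```

```text
t 3.17 tcp [ 0.4522 -0.103   0.1829] yang 78.81 shift [-0.0013 -0.0006  0.1479] turn(+tool z) 0.31
[ 0.38640548 -0.09005915  0.38424405] [[0.19, 0.95, 0.24], [0.98, -0.19, -0.05], [-0.0, 0.25, -0.97]]
0.9 ((279.25, 129.75), (59.39696502685547, 44.547725677490234), 45.0)
0.68 ((322.84844970703125, 223.83399963378906), (49.903018951416016, 50.992801666259766), 2.6025619506835938)
[319.69015854 228.51170627]
[319.79923978 214.34823295]
```

View pics/w1.png

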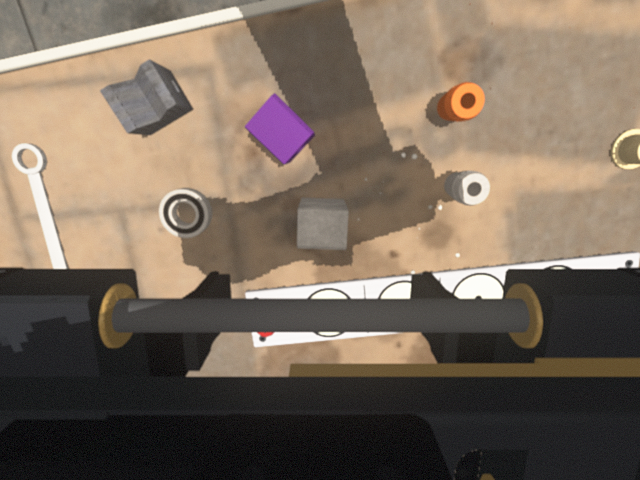

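The wrist view shows the jaw square to the fingers at (323,228); I predicted (320,228). Descending.

>>> {"method": "apply_moves", "body": {
  "moves": [
    [[-0.0005, 0.001, 0.038], 0],
    [[-0.0005, 0.001, 0.038], 0],
    [[0, 0, 0.038], 0],
    [[0, 0, 0.036], 0],
    [[0, 0, 0], 0]
  ]
}}

```text
time_s: 3.68
tcp_pos: [0.4464, -0.1047, 0.0271]
ee_rot: [[-0.979, 0.203, -0.015], [0.203, 0.979, -0.0], [0.014, -0.003, -1.0]]
wrist_force: [-0.6, -0.5, 0.3]
gripper_width: 0.996
gripper_force: 0.0
```

>>> {"method": "apply_moves", "body": {
  "moves": [
    [[0, 0, 0], 0],
    [[0, 0, 0], 0],
    [[0, 0, 0], 0],
    [[0, 0, 0], 0],
    [[0, 0, 0], 0]
  ],
  "hand": 0.03
}}

```text
time_s: 4.1
tcp_pos: [0.4542, -0.103, 0.0346]
ee_rot: [[-0.98, 0.198, 0.004], [0.198, 0.98, 0.0], [-0.004, 0.001, -1.0]]
wrist_force: [0.1, 0.1, -0.2]
gripper_width: 0.702
gripper_force: 0.0
```

>>> {"method": "apply_moves", "body": {
  "moves": [
    [[0, 0, 0], 0],
    [[0, 0, 0], 0],
    [[0, 0, 0], 0],
    [[0, 0, 0], 0],
    [[0, 0, -0.01], 0]
  ]
}}

```text
time_s: 4.52
tcp_pos: [0.4513, -0.103, 0.0415]
ee_rot: [[-0.98, 0.199, -0.004], [0.199, 0.98, -0.0], [0.004, -0.001, -1.0]]
wrist_force: [0.1, -0.0, -0.5]
gripper_width: 0.373
gripper_force: 0.0
```

```bash
python3 - <<'E'
from h import *
s=r.sense();print(s["gripper_width"],s["gripper_force"],s["wrist_force"],s["tcp_pos"])
p=imaging.capture("wrist");q=imaging.capture("scene")
cv2.imwrite("pics/c2.png",np.hstack([p["frame"][100:400,120:520],cv2.resize(q["frame"][150:300,280:480],None,fx=2,fy=2)]))
E
```

```text
0.3732380304439713 0.0 [ 0.07005528 -0.02602365 -0.45815761] [ 0.4512832  -0.10303771  0.04150183]
```

View pics/c2.png

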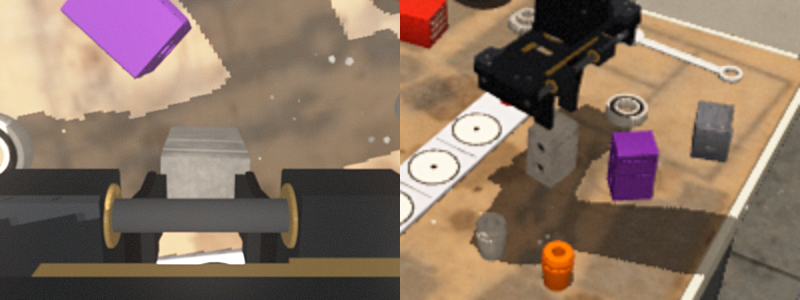

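The jaw is between the fingers and they look nearly touching, but there is no force yet. I'll let them close further.

>>> {"method": "apply_moves", "body": {
  "moves": [
    [[0, 0, 0], 0],
    [[0, 0, 0], 0],
    [[0, 0, 0], 0]
  ],
  "hand": 0.0
}}

```text
time_s: 4.87
tcp_pos: [0.4526, -0.103, 0.0425]
ee_rot: [[-0.98, 0.198, -0.001], [0.198, 0.98, -0.0], [0.001, -0.0, -1.0]]
wrist_force: [0.1, 0.6, -0.1]
gripper_width: 0.201
gripper_force: 0.0
```

```bash
python3 - <<'E'
from h import *
p=imaging.capture("wrist");q=imaging.capture("scene");t=imaging.capture("top")
cv2.imwrite("pics/c3.png",np.vstack([np.hstack([p["frame"][150:350,120:520],cv2.resize(q["frame"][175:275,290:490],None,fx=2,fy=2)]),np.hstack([cv2.resize(t["frame"][220:320,300:500],None,fx=2,fy=2)]*2)]))
s=r.sense();X=np.array(s["tcp_pos"]);print(proj(p,X),proj(p,X+[0,0,.07]),proj(q,X)-[290,175],proj(t,X))
print(p["eye"])
E
```

```text
[320.30623656 266.78238818] [320.27307015 321.95793685] [67.04479404 46.44413906] [361.56525822 254.52473548]
[ 0.3869944  -0.08981383  0.24380619]
```

View pics/c3.png

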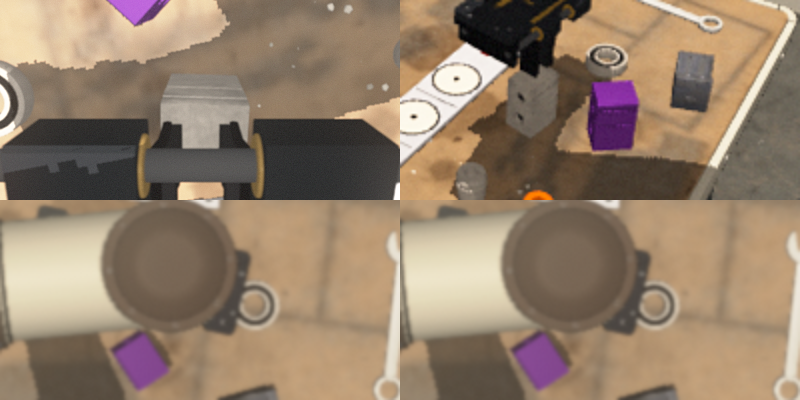

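```bash
python3 - <<'E'
from h import *
p=imaging.capture("wrist");print(np.round(p["intrinsics"],1).tolist(),p["eye"])
s=r.sense();print(s["tcp_pos"],np.round(s["joints"],2),s["gripper_width"])
f=p["frame"].copy()
a=np.radians(78.5-90);ex=np.array([np.cos(a),np.sin(a),0]);ey=np.array([-ex[1],ex[0],0])
c=np.array([.4534,-.1038,0])
for z in (0,.072):
    P=[proj(p,c+sx*.019*ex+sy*.0225*ey+[0,0,z]) for sx,sy in((-1,-1),(-1,1),(1,1),(1,-1))]
    print(z,np.round(P).tolist());cv2.polylines(f,[np.int32(np.round(P))],True,(0,0,255) if z else (255,0,0),1)
cv2.imwrite("pics/c4.png",cv2.resize(f[150:400,180:460],None,fx=2.4,fy=2.4))
E
```

```text
[[357.6, 0.0, 320.2], [0.0, 357.6, 241.1], [0.0, 0.0, 1.0]] [ 0.38707757 -0.08982681  0.24390104]
[ 0.4527476  -0.10306099  0.04262424] [   7.3    15.98  -32.31   -0.    -41.74 -108.74] 0.040961712859412955
0 [[287.0, 222.0], [352.0, 222.0], [351.0, 274.0], [288.0, 274.0]]
0.072 [[274.0, 250.0], [364.0, 251.0], [362.0, 320.0], [276.0, 320.0]]
```

View pics/c4.png

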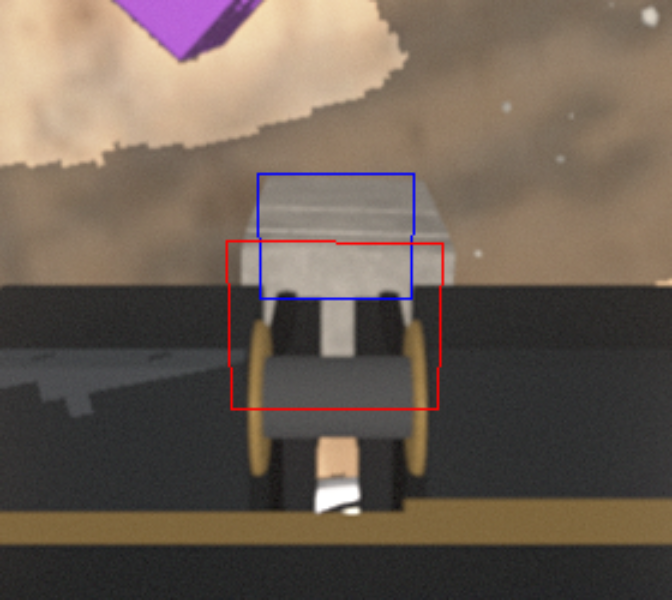

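>>> {"method": "apply_moves", "body": {
  "moves": [
    [[0, 0, -0.035], 0],
    [[0, 0, -0.035], 0],
    [[0, 0, -0.035], 0],
    [[0, 0, -0.035], 0],
    [[0, 0, 0], 0]
  ],
  "hand": 0.0
}}

```text
time_s: 5.48
tcp_pos: [0.4577, -0.1035, 0.1902]
ee_rot: [[-0.98, 0.197, 0.015], [0.197, 0.98, -0.001], [-0.015, 0.002, -1.0]]
wrist_force: [1.0, 1.1, -0.5]
gripper_width: 0.006
gripper_force: 0.0
```

```bash
python3 - <<'E'
from h import *
p=imaging.capture("wrist");q=imaging.capture("scene");s=r.sense();print(s["tcp_pos"],s["gripper_width"])
X=np.array(s["tcp_pos"]);print(proj(p,X),proj(q,X))
for P in(p,q):
    f=P["frame"];u=tuple(np.int32(proj(P,X)));cv2.circle(f,u,3,(0,255,0),1)
    g=tuple(np.int32(proj(P,X+[0,0,.019])));cv2.circle(f,g,3,(255,0,255),1)
f=np.hstack([p["frame"][150:350,220:420],q["frame"][80:280,280:480]])
cv2.imwrite("pics/c5.png",cv2.resize(f,None,fx=2,fy=2))
for d in models.cut_out(p,"chuck_jaw")[:2]:
    print(d["confidence"],d["extent"],np.argwhere(d["region"]).mean(0))
E
```

```text
[ 0.45357691 -0.10282075  0.18406874] 0.005994491891048564
[320.02708542 256.74590843] [359.7612665  169.91577086]
0.64 [0.3839, 0.1833, 0.1062, 0.1392] [121.7039298  279.71232354]
0.62 [0.4627, 0.399, 0.0813, 0.1008] [215.36076475 321.3042394 ]
```

View pics/c5.png

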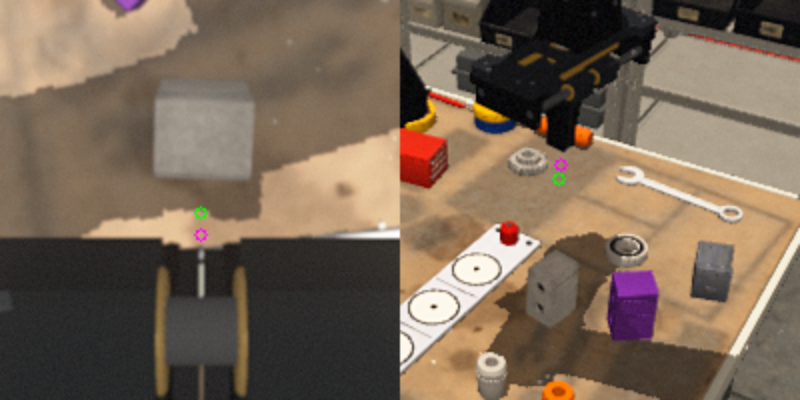

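The closed fingertips appear about 40 mm above the reported TCP (green circle) in both views, so the reported z runs low by that much. That explains the miss: the fingers closed above the jaw. I'll open, then descend about 40 mm deeper.

>>> {"method": "apply_moves", "body": {
  "moves": [
    [[0, 0, 0], 0],
    [[0, 0, 0], 0],
    [[0, 0, 0], 0],
    [[0, 0, 0], 0],
    [[0, 0, 0], 0]
  ],
  "hand": 0.08
}}

```text
time_s: 6.05
tcp_pos: [0.4527, -0.1031, 0.1823]
ee_rot: [[-0.98, 0.198, -0.001], [0.198, 0.98, -0.0], [0.001, -0.0, -1.0]]
wrist_force: [-0.0, -0.0, -0.0]
gripper_width: 0.301
gripper_force: 0.0
```

>>> {"method": "apply_moves", "body": {
  "moves": [
    [[0, 0, 0], 0],
    [[0, 0, 0], 0],
    [[0, 0, 0], 0],
    [[0, 0, 0], 0],
    [[0, 0, 0], 0]
  ]
}}

```text
time_s: 6.47
tcp_pos: [0.4529, -0.103, 0.1829]
ee_rot: [[-0.98, 0.198, 0.0], [0.198, 0.98, 0.0], [-0.0, 0.0, -1.0]]
wrist_force: [0.5, 0.1, -0.5]
gripper_width: 0.678
gripper_force: 0.0
```

>>> {"method": "apply_moves", "body": {
  "moves": [
    [[0, 0, 0.03], 0],
    [[0, 0, 0.03], 0],
    [[0, 0, 0.03], 0],
    [[0, 0, 0.03], 0],
    [[0, 0, 0], 0]
  ]
}}

```text
time_s: 6.88
tcp_pos: [0.4481, -0.1032, 0.058]
ee_rot: [[-0.98, 0.2, -0.012], [0.2, 0.98, 0.0], [0.011, -0.002, -1.0]]
wrist_force: [-1.1, -0.4, -0.3]
gripper_width: 0.91
gripper_force: 0.0
```

```bash
python3 - <<'E'
from h import *
delta(.4534,-.1038,-.005,78.5)
p=imaging.capture("wrist");q=imaging.capture("scene");s=r.sense();print(s["gripper_width"])
f=np.hstack([p["frame"][150:350,220:420],q["frame"][130:280,300:450][:,:] if 0 else cv2.resize(q["frame"][150:250,310:410],(200,200))])
cv2.imwrite("pics/c6.png",cv2.resize(f,None,fx=2,fy=2))
E
```

```text
t 6.88 tcp [ 0.4481 -0.1032  0.058 ] yang 78.48 shift [-0.006   0.0006  0.063 ] turn(+tool z) -0.02
0.9195573334663321
```

View pics/c6.png

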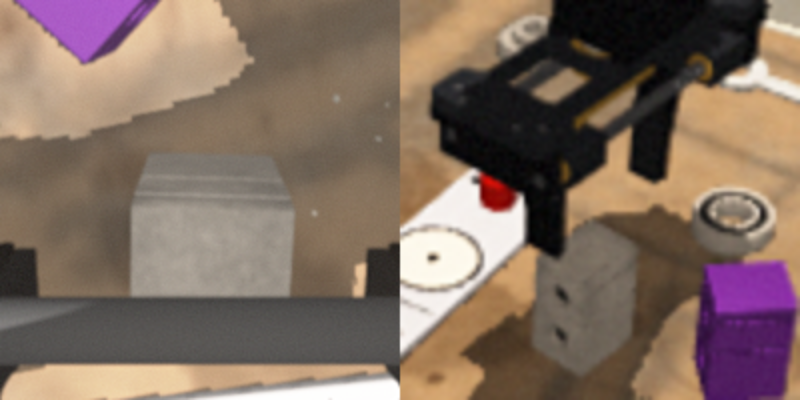

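The tips sit around the jaw's top edge at reported z 0.06, confirming the offset. The jaw is centred between the fingers, so I'll go down about 63 mm more.

>>> {"method": "apply_moves", "body": {
  "moves": [
    [[0, 0, 0.02], 0],
    [[0, 0, 0.02], 0],
    [[0, 0, 0.02], 0],
    [[0, 0, 0.003], 0],
    [[0, 0, 0], 0]
  ]
}}

```text
time_s: 7.4
tcp_pos: [0.4538, -0.1031, 0.0008]
ee_rot: [[-0.98, 0.198, 0.001], [0.198, 0.98, -0.0], [-0.001, -0.0, -1.0]]
wrist_force: [-0.7, 0.1, 0.8]
gripper_width: 0.914
gripper_force: 0.0
```

>>> {"method": "apply_moves", "body": {
  "moves": [
    [[0, 0, 0], 0],
    [[0, 0, 0], 0],
    [[0, 0, 0], 0],
    [[0, 0, 0], 0],
    [[0, 0, 0], 0]
  ],
  "hand": 0.0
}}

```text
time_s: 7.82
tcp_pos: [0.4534, -0.103, 0.0005]
ee_rot: [[-0.98, 0.198, 0.001], [0.198, 0.98, 0.0], [-0.001, 0.0, -1.0]]
wrist_force: [-0.2, 0.4, -0.3]
gripper_width: 0.625
gripper_force: 0.0
```

>>> {"method": "apply_moves", "body": {
  "moves": [
    [[0, 0, 0], 0],
    [[0, 0, 0], 0],
    [[0, 0, 0], 0],
    [[0, 0, 0], 0],
    [[0, 0, 0], 0]
  ]
}}

```text
time_s: 8.23
tcp_pos: [0.4533, -0.1028, 0.0002]
ee_rot: [[-0.98, 0.198, 0.001], [0.198, 0.98, 0.0], [-0.001, 0.0, -1.0]]
wrist_force: [-0.2, 2.9, 5.2]
gripper_width: 0.517
gripper_force: 29.8
```

>>> {"method": "apply_moves", "body": {
  "moves": [
    [[0, 0, -0.02], 0],
    [[0, 0, -0.02], 0],
    [[0, 0, -0.02], 0],
    [[0, 0, 0], -6.5],
    [[0, 0, 0], 0]
  ]
}}

```text
time_s: 8.65
tcp_pos: [0.4522, -0.1031, 0.0597]
ee_rot: [[-0.996, 0.085, -0.0], [0.085, 0.996, 0.0], [0.0, 0.0, -1.0]]
wrist_force: [0.4, 0.6, -5.6]
gripper_width: 0.514
gripper_force: 29.8
```

```bash
python3 - <<'E'
from h import *
p=imaging.capture("wrist");print(r.sense()["gripper_width"],r.sense()["wrist_force"])
delta(*MK["jaw"],.0085,85)
E
```

```text
0.5164891447428216 [-0.43658267 -0.0423207  -5.7103927 ]
t 8.7 tcp [ 0.4512 -0.1031  0.0588] yang 84.9 shift [-0.1134 -0.0027  0.05  ] turn(+tool z) -0.1
```

>>> {"method": "apply_moves", "body": {
  "moves": [
    [[-0.03, -0.001, 0], 0],
    [[-0.03, -0.001, 0], 0],
    [[-0.03, -0.001, 0], 0],
    [[-0.021, 0, 0], 0],
    [[0, 0, 0], 0]
  ]
}}

```text
time_s: 9.12
tcp_pos: [0.5668, -0.116, 0.0576]
ee_rot: [[-0.996, 0.089, 0.001], [0.089, 0.996, -0.001], [-0.001, -0.001, -1.0]]
wrist_force: [0.1, 0.7, -6.1]
gripper_width: 0.515
gripper_force: 29.8
```

>>> {"method": "apply_moves", "body": {
  "moves": [
    [[0, 0, 0], 0],
    [[0, 0, 0], 0],
    [[0, 0, 0], 0]
  ]
}}

```text
time_s: 9.37
tcp_pos: [0.5611, -0.1156, 0.0585]
ee_rot: [[-0.996, 0.087, -0.004], [0.087, 0.996, 0.0], [0.004, -0.0, -1.0]]
wrist_force: [-0.5, 0.4, -5.1]
gripper_width: 0.518
gripper_force: 29.8
```

```bash
python3 - <<'E'
from h import *
delta(*MK["jaw"],.0085,85)
p=imaging.capture("wrist");q=imaging.capture("scene")
X=np.array(r.sense()["tcp_pos"])
for P,n in((p,"w"),(q,"s")):
    for k,m in MK.items():
        print(n,k,np.round(proj(P,[*m,.008])).tolist())
f=p["frame"].copy();g=q["frame"].copy()
for P,F in((p,f),(q,g)):
    for m in MK.values():cv2.circle(F,tuple(np.int32(np.round(proj(P,[*m,.008])))),2,(0,0,255),-1)
cv2.imwrite("pics/c7.png",np.hstack([f[100:400,120:520],cv2.resize(g[150:300,210:410],None,fx=2,fy=2)]))
E
```

```text
t 9.37 tcp [ 0.5611 -0.1156  0.0585] yang 85.0 shift [-0.0029 -0.0001  0.05  ] turn(+tool z) -0.0
w jaw [320.0, 248.0]
w collet [437.0, 248.0]
w bush [553.0, 248.0]
w bearing [670.0, 248.0]
s jaw [319.0, 214.0]
s collet [298.0, 233.0]
s bush [274.0, 254.0]
s bearing [248.0, 277.0]
```

View pics/c7.png

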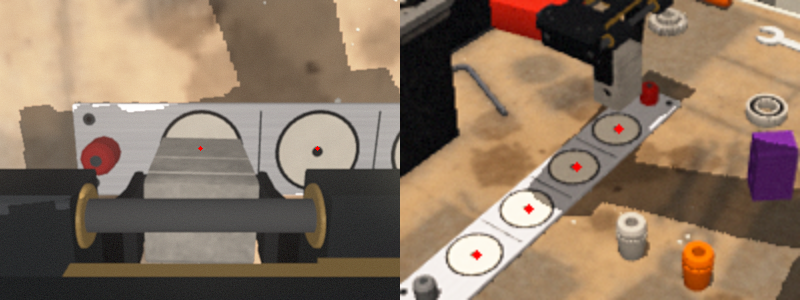

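Marks project onto the ring dots (rail within about 2 mm), and the jaw hangs above its mark. Lowering.

>>> {"method": "apply_moves", "body": {
  "moves": [
    [[0, 0, 0.015], 0],
    [[0, 0, 0.015], 0],
    [[0, 0, 0.012], 0],
    [[0, 0, 0.004], 0],
    [[0, 0, 0], 0]
  ]
}}

```text
time_s: 9.88
tcp_pos: [0.5619, -0.1156, 0.0129]
ee_rot: [[-0.996, 0.086, -0.003], [0.086, 0.996, -0.0], [0.003, -0.0, -1.0]]
wrist_force: [-0.1, 0.2, -4.8]
gripper_width: 0.517
gripper_force: 29.8
```

>>> {"method": "apply_moves", "body": {
  "moves": [
    [[0, 0, 0.002], 0],
    [[0, 0, 0.001], 0],
    [[0, 0, 0], 0],
    [[0, 0, 0], 0],
    [[0, 0, 0], 0]
  ]
}}

```text
time_s: 10.3
tcp_pos: [0.5636, -0.1156, 0.0114]
ee_rot: [[-0.996, 0.086, 0.001], [0.086, 0.996, 0.0], [-0.001, 0.0, -1.0]]
wrist_force: [-0.6, 0.3, -4.9]
gripper_width: 0.512
gripper_force: 29.8
```

```bash
python3 - <<'E'
from h import *
delta(*MK["jaw"],.0085,85);print(r.sense()["wrist_force"])
p=imaging.capture("wrist");cv2.imwrite("pics/w8.png",p["frame"])
a=np.radians(-5);ex=np.array([np.cos(a),np.sin(a),0]);ey=np.array([-ex[1],ex[0],0])
c=np.array([*MK["jaw"],0])
for z in(.008,.08):print(z,[np.round(proj(p,c-.019*ex+s*.0225*ey+[0,0,z]),1).tolist() for s in(-1,1)])
for d in models.cut_out(p,"chuck_jaw")[:2]:
    R=d["region"];ys,xs=np.nonzero(R);print(d["confidence"],xs.min(),xs.max(),ys.min(),ys.max(),[ (v,np.nonzero(R[v])[0][[0,-1]].tolist()) for v in range(ys.min(),ys.max(),8)])
E
```

```text
t 10.3 tcp [ 0.5636 -0.1156  0.0114] yang 85.07 shift [-0.0003 -0.0003  0.0029] turn(+tool z) 0.07
[-0.64693951  0.31612107 -4.85378063]
0.008 [[281.7, 234.3], [358.2, 234.5]]
0.08 [[262.5, 276.6], [377.0, 276.8]]Traceback (most recent call last):
  File "<stdin>", line 8, in <module>
IndexError: index 0 is out of bounds for axis 0 with size 0
```

```bash
python3 - <<'E'
import cv2,numpy as np
f=cv2.imread("pics/w8.png").astype(int)
print([(v,f[v,300:340].mean().round().astype(int)) for v in range(205,292,3)])
for v in (250,262):print(v,f[v,250:390:4].mean(1).round().astype(int).tolist())
E
```

```text
[(205, np.int64(136)), (208, np.int64(119)), (211, np.int64(159)), (214, np.int64(177)), (217, np.int64(178)), (220, np.int64(87)), (223, np.int64(90)), (226, np.int64(176)), (229, np.int64(193)), (232, np.int64(192)), (235, np.int64(193)), (238, np.int64(148)), (241, np.int64(121)), (244, np.int64(119)), (247, np.int64(120)), (250, np.int64(121)), (253, np.int64(120)), (256, np.int64(130)), (259, np.int64(126)), (262, np.int64(123)), (265, np.int64(125)), (268, np.int64(127)), (271, np.int64(139)), (274, np.int64(139)), (277, np.int64(129)), (280, np.int64(139)), (283, np.int64(146)), (286, np.int64(152)), (289, np.int64(151))]
250 [178, 176, 182, 179, 182, 180, 50, 125, 125, 123, 126, 124, 126, 127, 126, 121, 121, 124, 122, 119, 117, 116, 118, 116, 114, 121, 119, 117, 119, 49, 167, 172, 173, 172, 171]
262 [174, 175, 175, 176, 178, 106, 135, 127, 121, 129, 126, 122, 125, 122, 122, 126, 123, 126, 124, 127, 122, 124, 115, 119, 118, 115, 114, 109, 110, 120, 86, 180, 177, 178, 179]
```

>>> {"method": "apply_moves", "body": {
  "moves": [
    [[0, 0, 0.002], 0],
    [[0, 0, 0.0], 0],
    [[0, 0, 0], 0]
  ]
}}

```text
time_s: 10.65
tcp_pos: [0.563, -0.1156, 0.0086]
ee_rot: [[-0.996, 0.086, -0.001], [0.086, 0.996, 0.0], [0.001, -0.0, -1.0]]
wrist_force: [0.1, 0.3, -4.9]
gripper_width: 0.513
gripper_force: 29.8
```

>>> {"method": "apply_moves", "body": {
  "moves": [
    [[0, 0, 0.001], 0],
    [[0, 0, 0.0], 0],
    [[0, 0, 0], 0]
  ]
}}

```text
time_s: 10.9
tcp_pos: [0.5633, -0.1156, 0.0083]
ee_rot: [[-0.996, 0.086, 0.0], [0.086, 0.996, -0.0], [-0.0, -0.0, -1.0]]
wrist_force: [-1.6, 1.1, -1.6]
gripper_width: 0.52
gripper_force: 29.8
```

Contact: the weight is now on the rail. Release, but only to 65 mm, because the red stop is next to it.

>>> {"method": "apply_moves", "body": {
  "moves": [
    [[0, 0, 0], 0],
    [[0, 0, 0], 0],
    [[0, 0, 0], 0],
    [[0, 0, 0], 0],
    [[0, 0, 0], 0]
  ],
  "hand": 0.065
}}

```text
time_s: 11.32
tcp_pos: [0.5637, -0.1156, 0.0082]
ee_rot: [[-0.996, 0.086, 0.001], [0.086, 0.996, -0.0], [-0.001, 0.0, -1.0]]
wrist_force: [-0.2, 0.5, 0.6]
gripper_width: 0.726
gripper_force: 0.0
```

>>> {"method": "apply_moves", "body": {
  "moves": [
    [[0, 0, -0.03], 0],
    [[0, 0, -0.03], 0],
    [[0, 0, -0.03], 0],
    [[0, 0, -0.02], 0],
    [[0, 0, 0], 0]
  ]
}}

```text
time_s: 11.73
tcp_pos: [0.5669, -0.1159, 0.1235]
ee_rot: [[-0.996, 0.085, 0.011], [0.085, 0.996, -0.001], [-0.011, 0.0, -1.0]]
wrist_force: [0.1, 0.4, 0.1]
gripper_width: 0.747
gripper_force: 0.0
```

```bash
python3 - <<'E'
from h import *
delta(.4475,.0439,.1,85);print(r.sense()["gripper_width"])
E
```

```text
t 11.73 tcp [ 0.5669 -0.1159  0.1235] yang 85.13 shift [0.1328 0.1491 0.022 ] turn(+tool z) 0.13
0.7468871984852016
```

>>> {"method": "apply_moves", "body": {
  "moves": [
    [[0.0259, 0.0298, 0], 0],
    [[0.0259, 0.0298, 0], 0],
    [[0.0259, 0.0298, 0], 0],
    [[0.0259, 0.0298, 0], 0],
    [[0.0257, 0.0297, 0], 0]
  ],
  "hand": 0.06
}}

```text
time_s: 12.15
tcp_pos: [0.4457, 0.0448, 0.1174]
ee_rot: [[-0.996, 0.087, -0.0], [0.087, 0.996, -0.0], [0.0, -0.0, -1.0]]
wrist_force: [1.2, 0.6, 0.4]
gripper_width: 0.692
gripper_force: 0.0
```

>>> {"method": "apply_moves", "body": {
  "moves": [
    [[0, 0, 0], 0],
    [[0, 0, 0], 0],
    [[0, 0, 0], 0],
    [[0, 0, 0], 0]
  ]
}}

```text
time_s: 12.48
tcp_pos: [0.4477, 0.0434, 0.1177]
ee_rot: [[-0.996, 0.087, -0.0], [0.087, 0.996, -0.0], [-0.0, -0.0, -1.0]]
wrist_force: [0.8, -0.1, 1.3]
gripper_width: 0.692
gripper_force: 0.0
```

```bash
python3 - <<'E'
from h import *
delta(.4475,.0439,-.02,85)
p=imaging.capture("wrist")
for t,X in(("collet",[.4475,.0439]),("chuck_jaw",MK["jaw"])):
  for d in models.cut_out(p,t)[:3]:
    ys,xs=np.nonzero(d["region"]);print(t,round(d["confidence"],2),xs.min(),xs.max(),ys.min(),ys.max(),p["frame"][d["region"]].mean(0).round())
print(proj(p,[.4475,.0439,.047]),proj(p,[.4475,.0439,0]))
cv2.imwrite("pics/w9.png",p["frame"][120:360,200:520])
E
```

```text
t 12.48 tcp [0.4477 0.0434 0.1177] yang 85.01 shift [0.0003 0.0005 0.1377] turn(+tool z) 0.01
collet 0.69 303 343 214 258 [130. 141. 150.]
collet 0.66 294 337 113 157 [ 66. 121. 201.]
collet 0.22 242 400 332 364 [239. 241. 242.]
chuck_jaw 0.87 23 155 101 189 [152.  77. 135.]
[321.04764861 237.60541369] [320.95633456 225.29387536]
```

View pics/w9.png

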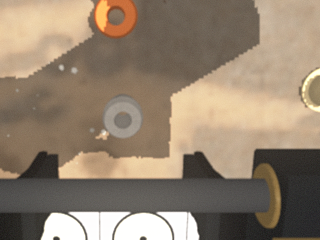

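The grey collet's top is at (322,238) and I predicted (321,238). Descending.

>>> {"method": "apply_moves", "body": {
  "moves": [
    [[0, 0.0005, 0.034], 0],
    [[0, 0, 0.034], 0],
    [[0, 0, 0.034], 0],
    [[0, 0, 0.024], 0],
    [[0, 0, 0.008], 0]
  ]
}}

```text
time_s: 13.05
tcp_pos: [0.4449, 0.0424, -0.0196]
ee_rot: [[-0.996, 0.088, -0.007], [0.088, 0.996, -0.003], [0.007, -0.004, -1.0]]
wrist_force: [-0.3, -0.7, -0.1]
gripper_width: 0.689
gripper_force: 0.0
```

>>> {"method": "apply_moves", "body": {
  "moves": [
    [[0, 0, 0], 0],
    [[0, 0, 0], 0],
    [[0, 0, 0], 0],
    [[0, 0, 0], 0],
    [[0, 0, 0], 0]
  ],
  "hand": 0.0
}}

```text
time_s: 13.47
tcp_pos: [0.4483, 0.0449, -0.0148]
ee_rot: [[-0.996, 0.086, 0.003], [0.086, 0.996, 0.001], [-0.003, 0.002, -1.0]]
wrist_force: [-0.1, -0.8, 0.6]
gripper_width: 0.398
gripper_force: 0.0
```

>>> {"method": "apply_moves", "body": {
  "moves": [
    [[0, 0, 0], 0],
    [[0, 0, 0], 0],
    [[0, 0, 0], 0]
  ]
}}

```text
time_s: 13.72
tcp_pos: [0.4483, 0.0449, -0.015]
ee_rot: [[-0.996, 0.085, 0.002], [0.085, 0.996, 0.001], [-0.002, 0.001, -1.0]]
wrist_force: [-1.1, 0.4, 7.4]
gripper_width: 0.356
gripper_force: 30.0
```

>>> {"method": "apply_moves", "body": {
  "moves": [
    [[0, 0, 0], 0],
    [[0, 0, 0], 0],
    [[0, 0, 0], 0]
  ]
}}

```text
time_s: 13.97
tcp_pos: [0.4483, 0.0449, -0.015]
ee_rot: [[-0.996, 0.085, 0.002], [0.085, 0.996, 0.001], [-0.002, 0.001, -1.0]]
wrist_force: [-0.2, 0.7, 8.1]
gripper_width: 0.358
gripper_force: 30.0
```

```bash
python3 - <<'E'
from h import *
print(r.sense()["tcp_pos"],r.sense()["gripper_width"],r.sense()["wrist_force"])
q=imaging.capture("scene")
for d in models.cut_out(q,"collet")[:3]:
    ys,xs=np.nonzero(d["region"]);print(round(d["confidence"],2),xs.min(),xs.max(),ys.min(),ys.max(),q["frame"][d["region"]].mean(0).round())
cv2.imwrite("pics/s10.png",cv2.resize(q["frame"][200:320,260:400],None,fx=4,fy=4))
E
```

```text
[ 0.44829684  0.04493872 -0.01500766] 0.3581948486466495 [-0.24109455  0.682294    8.07169409]
0.84 351 366 271 295 [  3.  80. 184.]
0.44 321 333 261 279 [ 84.  96. 107.]
```

View pics/s10.png

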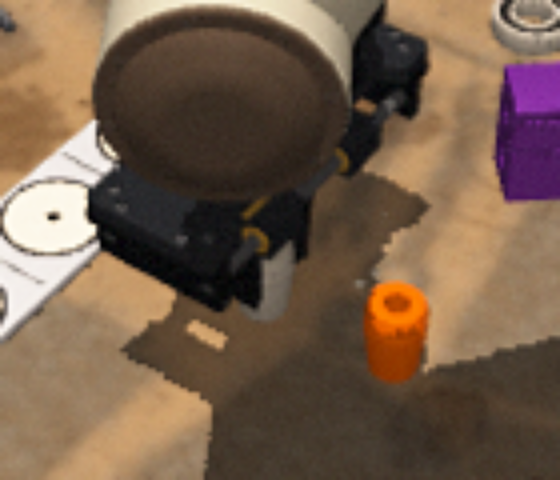

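>>> {"method": "apply_moves", "body": {
  "moves": [
    [[0, 0, -0.005], 0],
    [[0, 0, -0.02], 0],
    [[0, 0, -0.025], 0],
    [[0, 0, 0], 0],
    [[0, 0, 0], 0]
  ]
}}

```text
time_s: 14.48
tcp_pos: [0.4479, 0.0448, 0.035]
ee_rot: [[-0.996, 0.086, 0.003], [0.086, 0.996, 0.002], [-0.003, 0.002, -1.0]]
wrist_force: [0.1, 0.3, -1.7]
gripper_width: 0.355
gripper_force: 30.0
```

```bash
python3 - <<'E'
from h import *
delta(*MK["collet"],-.007,85);print(r.sense()["gripper_width"],r.sense()["wrist_force"],r.sense()["gripper_force"])
E
```

```text
t 14.48 tcp [0.4479 0.0448 0.035 ] yang 85.06 shift [-0.129  -0.0652  0.0423] turn(+tool z) 0.06
0.35472243467327336 [ 0.06865919  0.27148623 -1.69467674] 29.999711240816396
```

>>> {"method": "apply_moves", "body": {
  "moves": [
    [[-0.0322, -0.0163, 0], 0],
    [[-0.0322, -0.0163, 0], 0],
    [[-0.0322, -0.0163, 0], 0],
    [[-0.0322, -0.0163, 0], 0],
    [[0, 0, 0], 0]
  ]
}}

```text
time_s: 14.9
tcp_pos: [0.5747, -0.0343, 0.0324]
ee_rot: [[-0.996, 0.089, 0.002], [0.089, 0.996, -0.001], [-0.002, -0.001, -1.0]]
wrist_force: [0.8, -0.1, -0.9]
gripper_width: 0.361
gripper_force: 30.0
```

>>> {"method": "apply_moves", "body": {
  "moves": [
    [[0, 0, 0.01], 0],
    [[0, 0, 0.015], 0],
    [[0, 0, 0.01], 0],
    [[0, 0, 0.003], 0],
    [[0, 0, 0], 0]
  ]
}}

```text
time_s: 15.32
tcp_pos: [0.5682, -0.0314, -0.0054]
ee_rot: [[-0.996, 0.085, -0.003], [0.085, 0.996, -0.001], [0.003, -0.001, -1.0]]
wrist_force: [-0.1, 0.9, -1.2]
gripper_width: 0.355
gripper_force: 30.0
```

>>> {"method": "apply_moves", "body": {
  "moves": [
    [[0, 0, 0], 0],
    [[0, 0, 0], 0],
    [[0, 0, 0], 0]
  ]
}}

```text
time_s: 15.57
tcp_pos: [0.5703, -0.0313, -0.0035]
ee_rot: [[-0.996, 0.086, 0.001], [0.086, 0.996, 0.0], [-0.001, 0.0, -1.0]]
wrist_force: [-0.3, -0.8, -1.5]
gripper_width: 0.353
gripper_force: 30.0
```

```bash
python3 - <<'E'
from h import *
delta(*MK["collet"],-.007,85);print(r.sense()["gripper_width"],r.sense()["wrist_force"])
E
```

```text
t 15.57 tcp [ 0.5703 -0.0313 -0.0035] yang 85.09 shift [-0.0006  0.0002  0.0035] turn(+tool z) 0.09
0.35315350578638255 [-0.32373052 -0.84462907 -1.51717052]
```

>>> {"method": "apply_moves", "body": {
  "moves": [
    [[-0.0005, 0, 0.0025], 0],
    [[0, 0, 0], 0],
    [[0, 0, 0], 0]
  ]
}}

```text
time_s: 15.82
tcp_pos: [0.5704, -0.0317, -0.0066]
ee_rot: [[-0.996, 0.086, 0.0], [0.086, 0.996, 0.0], [-0.0, 0.0, -1.0]]
wrist_force: [0.2, 0.4, -1.7]
gripper_width: 0.359
gripper_force: 30.0
```

>>> {"method": "apply_moves", "body": {
  "moves": [
    [[0, 0, 0.001], 0],
    [[0, 0, 0], 0],
    [[0, 0, 0], 0]
  ]
}}

```text
time_s: 16.07
tcp_pos: [0.5708, -0.0317, -0.0069]
ee_rot: [[-0.996, 0.086, 0.001], [0.086, 0.996, -0.0], [-0.001, 0.0, -1.0]]
wrist_force: [-1.8, -0.2, 4.9]
gripper_width: 0.358
gripper_force: 30.0
```

>>> {"method": "apply_moves", "body": {
  "moves": [
    [[0, 0, 0], 0],
    [[0, 0, 0], 0],
    [[0, 0, 0], 0],
    [[0, 0, 0], 0],
    [[0, 0, 0], 0]
  ],
  "hand": 0.052
}}

```text
time_s: 16.48
tcp_pos: [0.5703, -0.0317, -0.008]
ee_rot: [[-0.996, 0.086, -0.0], [0.086, 0.996, -0.0], [0.0, -0.0, -1.0]]
wrist_force: [0.1, 0.4, -0.0]
gripper_width: 0.581
gripper_force: 0.0
```

>>> {"method": "apply_moves", "body": {
  "moves": [
    [[0, 0, -0.03], 0],
    [[0, 0, -0.03], 0],
    [[0, 0, -0.03], 0],
    [[0, 0, -0.02], 0],
    [[0, 0, 0], 0]
  ]
}}

```text
time_s: 16.9
tcp_pos: [0.574, -0.0314, 0.1075]
ee_rot: [[-0.996, 0.085, 0.01], [0.085, 0.996, 0.001], [-0.01, 0.002, -1.0]]
wrist_force: [1.0, 1.1, 0.3]
gripper_width: 0.597
gripper_force: 0.0
```

```bash
python3 - <<'E'
from h import *
delta(.4452,.14,.1,85);delta(.4452,.2247,.1,85)
p=imaging.capture("wrist")
for X in([*MK["collet"],.055],[*MK["collet"],.008]):print(proj(p,X))
for d in models.cut_out(p,"collet")[:3]:
    ys,xs=np.nonzero(d["region"]);print(round(d["confidence"],2),xs.min(),xs.max(),ys.min(),ys.max(),xs.mean(),ys.mean(),p["frame"][d["region"]].mean(0).round())
E
```

```text
t 16.9 tcp [ 0.574  -0.0314  0.1075] yang 85.13 shift [0.1429 0.1598 0.0064] turn(+tool z) 0.13
t 16.9 tcp [ 0.574  -0.0314  0.1075] yang 85.13 shift [0.1501 0.2442 0.0064] turn(+tool z) 0.13
[320.16742715 239.11486294]
[320.10176106 225.30446826]
0.95 298 340 214 259 319.4821664464993 236.67569352708057 [107. 115. 121.]
```

Collet stands on its mark. Next I'll probe the bench with closed fingers to calibrate the tip height for the low parts.

>>> {"method": "apply_moves", "body": {
  "moves": [
    [[0.0278, 0.031, 0], 0],
    [[0.0278, 0.031, 0], 0],
    [[0.0278, 0.031, 0], 0],
    [[0.0278, 0.031, 0], 0],
    [[0.0278, 0.031, 0], 0]
  ],
  "hand": 0.0
}}

```text
time_s: 17.42
tcp_pos: [0.443, 0.1351, 0.1008]
ee_rot: [[-0.996, 0.087, -0.003], [0.087, 0.996, -0.002], [0.003, -0.002, -1.0]]
wrist_force: [0.4, 0.9, 0.5]
gripper_width: 0.306
gripper_force: 0.0
```

>>> {"method": "apply_moves", "body": {
  "moves": [
    [[0, 0, 0.03], 0],
    [[0, 0, 0.035], 0],
    [[0, 0, 0.035], 0],
    [[0, 0, 0.026], 0],
    [[0, 0, 0], 0]
  ]
}}

```text
time_s: 17.83
tcp_pos: [0.4403, 0.1316, -0.0292]
ee_rot: [[-0.996, 0.087, -0.012], [0.087, 0.996, -0.008], [0.011, -0.009, -1.0]]
wrist_force: [-0.5, 0.4, 0.4]
gripper_width: 0.019
gripper_force: 0.0
```

>>> {"method": "apply_moves", "body": {
  "moves": [
    [[0, 0, 0], 0],
    [[0, 0, 0], 0],
    [[0, 0, 0.002], 0],
    [[0, 0, 0.001], 0],
    [[0, 0, 0], 0]
  ]
}}

```text
time_s: 18.25
tcp_pos: [0.4459, 0.135, -0.0257]
ee_rot: [[-0.996, 0.086, 0.002], [0.086, 0.996, 0.001], [-0.002, 0.002, -1.0]]
wrist_force: [-0.2, -0.6, -0.5]
gripper_width: 0.004
gripper_force: 0.0
```

>>> {"method": "apply_moves", "body": {
  "moves": [
    [[0, 0, 0.003], 0],
    [[0, 0, 0.003], 0],
    [[0, 0, 0.001], 0],
    [[0, 0, 0], 0],
    [[0, 0, 0], 0]
  ]
}}

```text
time_s: 18.67
tcp_pos: [0.4452, 0.1346, -0.0338]
ee_rot: [[-0.996, 0.086, -0.0], [0.086, 0.996, -0.0], [0.0, -0.0, -1.0]]
wrist_force: [-0.3, 0.2, 0.2]
gripper_width: 0.006
gripper_force: 0.0
```

>>> {"method": "apply_moves", "body": {
  "moves": [
    [[0, 0, 0.002], 0],
    [[0, 0, 0], 0],
    [[0, 0, 0], 0]
  ]
}}

```text
time_s: 18.92
tcp_pos: [0.4452, 0.1346, -0.0358]
ee_rot: [[-0.996, 0.086, -0.0], [0.086, 0.996, -0.0], [0.0, -0.0, -1.0]]
wrist_force: [-0.5, -0.5, -0.4]
gripper_width: 0.008
gripper_force: 0.0
```

>>> {"method": "apply_moves", "body": {
  "moves": [
    [[0, 0, 0.0015], 0],
    [[0, 0, 0], 0],
    [[0, 0, 0], 0]
  ]
}}

```text
time_s: 19.17
tcp_pos: [0.4452, 0.1346, -0.0372]
ee_rot: [[-0.996, 0.086, -0.0], [0.086, 0.996, -0.0], [0.0, -0.0, -1.0]]
wrist_force: [-0.6, -0.2, 0.5]
gripper_width: 0.006
gripper_force: 0.0
```

>>> {"method": "apply_moves", "body": {
  "moves": [
    [[0, 0, 0.0015], 0],
    [[0, 0, 0], 0],
    [[0, 0, 0], 0]
  ]
}}

```text
time_s: 19.42
tcp_pos: [0.4452, 0.1346, -0.0387]
ee_rot: [[-0.996, 0.086, -0.0], [0.086, 0.996, -0.0], [0.0, -0.0, -1.0]]
wrist_force: [0.3, 0.4, -0.8]
gripper_width: 0.004
gripper_force: 0.0
```

>>> {"method": "apply_moves", "body": {
  "moves": [
    [[0, 0, 0.0015], 0],
    [[0, 0, 0], 0],
    [[0, 0, 0], 0]
  ]
}}

```text
time_s: 19.67
tcp_pos: [0.4455, 0.1348, -0.0393]
ee_rot: [[-0.996, 0.085, 0.0], [0.085, 0.996, 0.0], [-0.0, 0.0, -1.0]]
wrist_force: [-1.8, -0.2, 8.1]
gripper_width: 0.006
gripper_force: 4.1
```

Contact at reported z −0.039, so tip height = reported z + 0.039. Now the bush.

>>> {"method": "apply_moves", "body": {
  "moves": [
    [[0, 0, -0.03], 0],
    [[0, 0, -0.03], 0],
    [[0, 0, -0.03], 0],
    [[0.0026, 0.03, 0], 0],
    [[0.0026, 0.03, 0], 0]
  ],
  "hand": 0.06
}}

```text
time_s: 20.08
tcp_pos: [0.4464, 0.1957, 0.0522]
ee_rot: [[-0.996, 0.089, 0.004], [0.089, 0.996, 0.003], [-0.004, 0.004, -1.0]]
wrist_force: [0.1, 0.1, -0.2]
gripper_width: 0.298
gripper_force: 0.0
```

>>> {"method": "apply_moves", "body": {
  "moves": [
    [[0.0026, 0.0295, 0], 0],
    [[0, 0, 0], 0],
    [[0, 0, 0], 0],
    [[0, 0, 0], 0],
    [[0, 0, 0], 0]
  ]
}}

```text
time_s: 20.5
tcp_pos: [0.4447, 0.2235, 0.0495]
ee_rot: [[-0.996, 0.087, -0.001], [0.087, 0.996, -0.001], [0.001, -0.001, -1.0]]
wrist_force: [-0.8, 0.3, -0.2]
gripper_width: 0.653
gripper_force: 0.0
```

```bash
python3 - <<'E'
from h import *
delta(.4452,.2247,-.0325,85);print(r.sense()["gripper_width"])
p=imaging.capture("wrist");f=p["frame"]
print(proj(p,[.4452,.2247,.028]),proj(p,[.4452,.2247,.002]))
for d in models.cut_out(p,"bush")[:2]:
    ys,xs=np.nonzero(d["region"]);print(round(d["confidence"],2),xs.min(),xs.max(),ys.min(),ys.max(),f[d["region"]].mean(0).round())
cv2.imwrite("pics/w11.png",cv2.resize(f[150:300,220:420],None,fx=3,fy=3))
E
```

```text
t 20.5 tcp [0.4447 0.2235 0.0495] yang 85.02 shift [-0.0004  0.0013  0.082 ] turn(+tool z) 0.02
0.6525416515699366
[322.27761382 256.58559835] [322.12017665 246.15977525]
0.75 297 352 223 282 [136. 176. 198.]
```

>>> {"method": "apply_moves", "body": {
  "moves": [
    [[-0.001, 0.0015, 0.02], 0],
    [[-0.001, 0.001, 0.025], 0],
    [[0, 0, 0.025], 0],
    [[0, 0, 0.008], 0],
    [[0, 0, 0], 0]
  ]
}}

```text
time_s: 21.02
tcp_pos: [0.4461, 0.2249, -0.03]
ee_rot: [[-0.996, 0.087, -0.004], [0.087, 0.996, -0.004], [0.004, -0.004, -1.0]]
wrist_force: [1.0, 0.1, 0.6]
gripper_width: 0.693
gripper_force: 0.0
```

>>> {"method": "apply_moves", "body": {
  "moves": [
    [[0, 0, 0.002], 0],
    [[0, 0, 0.0015], 0],
    [[0, 0, 0], 0],
    [[0, 0, 0], 0]
  ]
}}

```text
time_s: 21.35
tcp_pos: [0.448, 0.2274, -0.0306]
ee_rot: [[-0.996, 0.086, 0.002], [0.086, 0.996, 0.001], [-0.001, 0.002, -1.0]]
wrist_force: [0.1, 0.2, 1.0]
gripper_width: 0.688
gripper_force: 0.0
```

```bash
python3 - <<'E'
from h import *
delta(.4452,.2247,-.0325,85);print(r.sense()["wrist_force"])
E
```

```text
t 21.35 tcp [ 0.448   0.2274 -0.0306] yang 85.07 shift [ 0.0026 -0.0029  0.0019] turn(+tool z) 0.07
[0.08933135 0.21470779 1.02015425]
```

Tips are at about 8 mm, just above the flange. Close.

>>> {"method": "apply_moves", "body": {
  "moves": [
    [[0, 0, 0.001], 0],
    [[0, 0, 0], 0],
    [[0, 0, 0], 0],
    [[0, 0, 0], 0],
    [[0, 0, 0], 0]
  ],
  "hand": 0.0
}}

```text
time_s: 21.77
tcp_pos: [0.4474, 0.2269, -0.0326]
ee_rot: [[-0.996, 0.086, 0.0], [0.086, 0.996, 0.0], [-0.0, 0.0, -1.0]]
wrist_force: [0.2, -0.3, -0.3]
gripper_width: 0.395
gripper_force: 0.0
```

>>> {"method": "apply_moves", "body": {
  "moves": [
    [[0, 0, 0], 0],
    [[0, 0, 0], 0],
    [[0, 0, 0], 0]
  ]
}}

```text
time_s: 22.02
tcp_pos: [0.4474, 0.2269, -0.0326]
ee_rot: [[-0.996, 0.086, -0.0], [0.086, 0.996, -0.0], [0.0, -0.0, -1.0]]
wrist_force: [-0.6, 0.2, 1.4]
gripper_width: 0.335
gripper_force: 30.0
```

>>> {"method": "apply_moves", "body": {
  "moves": [
    [[0, 0, -0.01], 0],
    [[0, 0, -0.02], 0],
    [[0, 0, -0.02], 0],
    [[0, 0, 0], 0],
    [[0, 0, 0], 0]
  ]
}}

```text
time_s: 22.43
tcp_pos: [0.448, 0.2275, 0.0187]
ee_rot: [[-0.996, 0.086, 0.002], [0.086, 0.996, 0.002], [-0.002, 0.003, -1.0]]
wrist_force: [-0.1, 0.4, -1.0]
gripper_width: 0.335
gripper_force: 30.0
```

```bash
python3 - <<'E'
from h import *
delta(*MK["bush"],-.023,85);print(r.sense()["gripper_width"],r.sense()["wrist_force"],r.sense()["gripper_force"])
E
```

```text
t 22.43 tcp [0.448  0.2275 0.0187] yang 85.06 shift [-0.1447 -0.1622  0.0416] turn(+tool z) 0.06
0.33512516804586207 [-0.1282473   0.36615888 -1.0075336 ] 29.999831914901733
```

>>> {"method": "apply_moves", "body": {
  "moves": [
    [[-0.0241, -0.027, 0], 0],
    [[-0.0241, -0.027, 0], 0],
    [[-0.0241, -0.027, 0], 0],
    [[-0.0241, -0.027, 0], 0],
    [[-0.0241, -0.027, 0], 0]
  ]
}}

```text
time_s: 22.85
tcp_pos: [0.5557, 0.0803, 0.0163]
ee_rot: [[-0.996, 0.086, -0.002], [0.086, 0.996, -0.001], [0.002, -0.001, -1.0]]
wrist_force: [0.6, 0.9, -0.4]
gripper_width: 0.334
gripper_force: 30.0
```

>>> {"method": "apply_moves", "body": {
  "moves": [
    [[-0.0241, -0.027, 0], 0],
    [[0, 0, 0], 0],
    [[0, 0, 0.015], 0],
    [[0, 0, 0.015], 0],
    [[0, 0, 0.006], 0]
  ]
}}

```text
time_s: 23.27
tcp_pos: [0.5751, 0.0522, -0.0215]
ee_rot: [[-0.996, 0.088, -0.005], [0.088, 0.996, -0.001], [0.005, -0.002, -1.0]]
wrist_force: [-0.8, -0.7, -0.5]
gripper_width: 0.332
gripper_force: 30.0
```

>>> {"method": "apply_moves", "body": {
  "moves": [
    [[0, 0, 0], 0],
    [[0, 0, 0], 0],
    [[0, 0, 0], 0],
    [[0, 0, 0], 0]
  ]
}}

```text
time_s: 23.6
tcp_pos: [0.5781, 0.0535, -0.0178]
ee_rot: [[-0.996, 0.085, 0.001], [0.085, 0.996, 0.0], [-0.001, 0.001, -1.0]]
wrist_force: [0.8, 0.7, -1.6]
gripper_width: 0.338
gripper_force: 30.0
```

```bash
python3 - <<'E'
from h import *
delta(*MK["bush"],-.0246,85);print(r.sense()["gripper_width"],r.sense()["wrist_force"],r.sense()["gripper_force"])
E
```

```text
t 23.6 tcp [ 0.5781  0.0535 -0.0178] yang 85.11 shift [-0.0002  0.0001  0.0068] turn(+tool z) 0.11
0.3376487097906241 [ 0.81203548  0.69953473 -1.59439774] 29.999816715717316
```

>>> {"method": "apply_moves", "body": {
  "moves": [
    [[0, 0, 0.004], 0],
    [[0, 0, 0.0015], 0],
    [[0, 0, 0.0], 0],
    [[0, 0, 0], 0],
    [[0, 0, 0], 0]
  ]
}}

```text
time_s: 24.02
tcp_pos: [0.5776, 0.053, -0.0241]
ee_rot: [[-0.996, 0.086, 0.0], [0.086, 0.996, 0.0], [-0.0, 0.0, -1.0]]
wrist_force: [0.3, 0.0, -1.7]
gripper_width: 0.337
gripper_force: 30.0
```

>>> {"method": "apply_moves", "body": {
  "moves": [
    [[0, 0, 0.001], 0],
    [[0, 0, 0], 0],
    [[0, 0, 0], 0]
  ]
}}

```text
time_s: 24.27
tcp_pos: [0.5779, 0.0531, -0.0246]
ee_rot: [[-0.996, 0.086, 0.001], [0.086, 0.996, 0.0], [-0.001, 0.0, -1.0]]
wrist_force: [0.1, -0.7, 3.4]
gripper_width: 0.338
gripper_force: 30.0
```

>>> {"method": "apply_moves", "body": {
  "moves": [
    [[0, 0, 0.001], 0],
    [[0, 0, 0], 0],
    [[0, 0, 0], 0]
  ]
}}

```text
time_s: 24.52
tcp_pos: [0.5779, 0.0531, -0.0247]
ee_rot: [[-0.996, 0.085, 0.001], [0.085, 0.996, -0.0], [-0.001, -0.0, -1.0]]
wrist_force: [-2.2, 0.3, 9.2]
gripper_width: 0.33
gripper_force: 30.0
```

>>> {"method": "apply_moves", "body": {
  "moves": [
    [[0, 0, -0.0005], 0],
    [[0, 0, 0], 0],
    [[0, 0, 0], 0],
    [[0, 0, 0], 0],
    [[0, 0, 0], 0]
  ],
  "hand": 0.05
}}

```text
time_s: 24.93
tcp_pos: [0.5774, 0.0529, -0.026]
ee_rot: [[-0.996, 0.086, -0.0], [0.086, 0.996, -0.0], [0.0, -0.0, -1.0]]
wrist_force: [-0.3, 0.0, 0.1]
gripper_width: 0.56
gripper_force: 0.0
```

>>> {"method": "apply_moves", "body": {
  "moves": [
    [[0, 0, -0.03], 0],
    [[0, 0, -0.035], 0],
    [[0, 0, -0.035], 0],
    [[0, 0, -0.03], 0],
    [[0, 0, 0], 0]
  ]
}}

```text
time_s: 25.35
tcp_pos: [0.5822, 0.054, 0.1114]
ee_rot: [[-0.996, 0.084, 0.013], [0.084, 0.996, 0.003], [-0.013, 0.004, -1.0]]
wrist_force: [0.3, -0.1, -0.7]
gripper_width: 0.573
gripper_force: 0.0
```

```bash
python3 - <<'E'
from h import *
delta(.4199,-.2427,.1,65)
p=imaging.capture("wrist")
for X in([*MK["bush"],.036],[*MK["bush"],.01]):print(proj(p,X))
for d in models.cut_out(p,"bush")[:2]:
    ys,xs=np.nonzero(d["region"]);print(round(d["confidence"],2),xs.min(),xs.max(),ys.min(),ys.max(),p["frame"][d["region"]].mean(0).round())
E
```

```text
t 25.35 tcp [0.5822 0.054  0.1114] yang 85.16 shift [ 0.1368 -0.3094  0.0085] turn(+tool z) 20.16
[319.12647359 230.55398326]
[319.11073126 223.56253612]
0.78 296 341 202 248 [113. 148. 167.]
```

>>> {"method": "apply_moves", "body": {
  "moves": [
    [[0.0146, -0.0342, 0], 0],
    [[0.0146, -0.0342, 0], 0],
    [[0.0146, -0.0342, 0], 0],
    [[0.0146, -0.0342, 0], 0],
    [[0.0146, -0.0342, 0], 0]
  ],
  "hand": 0.072
}}

```text
time_s: 25.87
tcp_pos: [0.4877, -0.1123, 0.1025]
ee_rot: [[-0.996, 0.086, -0.004], [0.086, 0.996, 0.0], [0.004, -0.0, -1.0]]
wrist_force: [0.6, 0.1, 0.0]
gripper_width: 0.803
gripper_force: 0.0
```

>>> {"method": "apply_moves", "body": {
  "moves": [
    [[0.0146, -0.0342, 0], 0],
    [[0.0146, -0.0342, 0], 0],
    [[0.0146, -0.0342, 0], 0],
    [[0.0146, -0.0342, 0], 0],
    [[0, 0, 0], 6.67]
  ]
}}

```text
time_s: 26.28
tcp_pos: [0.4157, -0.2456, 0.1024]
ee_rot: [[-0.978, 0.208, -0.005], [0.208, 0.978, 0.001], [0.005, 0.0, -1.0]]
wrist_force: [0.7, -0.9, -0.2]
gripper_width: 0.823
gripper_force: 0.0
```

>>> {"method": "apply_moves", "body": {
  "moves": [
    [[0, 0, 0], 6.67],
    [[0, 0, 0], 6.66],
    [[0, 0, 0], 0],
    [[0, 0, 0], 0],
    [[0, 0, 0], 0]
  ]
}}

```text
time_s: 26.7
tcp_pos: [0.4197, -0.2421, 0.1035]
ee_rot: [[-0.908, 0.419, -0.002], [0.419, 0.908, 0.0], [0.002, -0.0, -1.0]]
wrist_force: [-0.1, 0.3, 0.7]
gripper_width: 0.826
gripper_force: 0.0
```

```bash
python3 - <<'E'
from h import *
delta(.4199,-.2427,-.036,65);print(r.sense()["gripper_width"])
p=imaging.capture("wrist");f=p["frame"]
print(proj(p,[.4199,-.2427,.015]))
for d in models.cut_out(p,"bearing")[:2]:
    ys,xs=np.nonzero(d["region"]);print(round(d["confidence"],2),xs.min(),xs.max(),ys.min(),ys.max());c=ray(p,(xs.min()+xs.max())/2,(ys.min()+ys.max())/2,.012);print(c)
cv2.imwrite("pics/w12.png",f[100:400,120:520])
E
```

```text
t 26.7 tcp [ 0.4197 -0.2421  0.1035] yang 65.22 shift [-0.0007 -0.0004  0.1395] turn(+tool z) 0.22
0.8259307550445136
[319.69367147 233.5221706 ]
0.73 291 350 205 266
[ 0.42236368 -0.24309466  0.012     ]
```

View pics/w12.png

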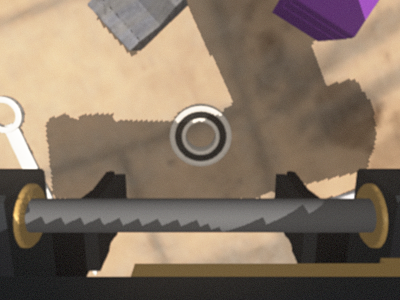

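The bearing is centred between the fingers at crop (200,135), with the V-block and purple block clear. Descending.

>>> {"method": "apply_moves", "body": {
  "moves": [
    [[-0.0015, 0, 0.035], 0],
    [[0, 0, 0.035], 0],
    [[0, 0, 0.035], 0],
    [[0, 0, 0.023], 0],
    [[0, 0, 0], 0]
  ]
}}

```text
time_s: 27.22
tcp_pos: [0.4176, -0.2418, -0.028]
ee_rot: [[-0.907, 0.421, -0.01], [0.421, 0.907, 0.003], [0.01, -0.002, -1.0]]
wrist_force: [-0.8, 0.4, 0.6]
gripper_width: 0.827
gripper_force: 0.0
```

>>> {"method": "apply_moves", "body": {
  "moves": [
    [[0, 0, 0.004], 0],
    [[0, 0, 0], 0],
    [[0, 0, 0], 0],
    [[0, 0, 0], 0]
  ]
}}

```text
time_s: 27.55
tcp_pos: [0.423, -0.2433, -0.026]
ee_rot: [[-0.907, 0.421, 0.004], [0.421, 0.907, -0.001], [-0.004, 0.001, -1.0]]
wrist_force: [0.7, -0.7, -0.8]
gripper_width: 0.831
gripper_force: 0.0
```

```bash
python3 - <<'E'
from h import *
delta(.421,-.2428,-.036,65);print(r.sense()["wrist_force"])
E
```

```text
t 27.55 tcp [ 0.423  -0.2433 -0.026 ] yang 65.09 shift [ 0.002  -0.0004  0.0099] turn(+tool z) 0.09
[ 0.73926642 -0.69311217 -0.8143995 ]
```

>>> {"method": "apply_moves", "body": {
  "moves": [
    [[0, 0, 0.005], 0],
    [[0, 0, 0.002], 0],
    [[0, 0, 0], 0],
    [[0, 0, 0], 0],
    [[0, 0, 0], 0]
  ]
}}

```text
time_s: 27.97
tcp_pos: [0.4216, -0.243, -0.0346]
ee_rot: [[-0.907, 0.421, 0.0], [0.421, 0.907, -0.0], [-0.0, -0.0, -1.0]]
wrist_force: [0.5, -0.4, 0.3]
gripper_width: 0.827
gripper_force: 0.0
```

>>> {"method": "apply_moves", "body": {
  "moves": [
    [[0, 0, 0.001], 0],
    [[0, 0, 0], 0],
    [[0, 0, 0], 0],
    [[0, 0, 0], 0],
    [[0, 0, 0], 0]
  ],
  "hand": 0.0
}}

```text
time_s: 28.38
tcp_pos: [0.4216, -0.243, -0.0357]
ee_rot: [[-0.907, 0.422, -0.0], [0.422, 0.907, 0.0], [0.0, 0.0, -1.0]]
wrist_force: [0.4, 0.6, 0.2]
gripper_width: 0.586
gripper_force: 30.0
```

>>> {"method": "apply_moves", "body": {
  "moves": [
    [[0, 0, 0], 0],
    [[0, 0, 0], 0],
    [[0, 0, 0], 0]
  ]
}}

```text
time_s: 28.63
tcp_pos: [0.4216, -0.243, -0.0357]
ee_rot: [[-0.907, 0.422, 0.0], [0.422, 0.907, 0.0], [-0.0, 0.0, -1.0]]
wrist_force: [0.2, 0.5, -0.7]
gripper_width: 0.589
gripper_force: 30.0
```

>>> {"method": "apply_moves", "body": {
  "moves": [
    [[0, 0, -0.01], 0],
    [[0, 0, -0.03], 0],
    [[0, 0, -0.03], 0],
    [[0, 0, -0.03], 0],
    [[0, 0, -0.03], 0]
  ]
}}

```text
time_s: 29.05
tcp_pos: [0.4208, -0.2427, 0.0954]
ee_rot: [[-0.907, 0.422, -0.001], [0.422, 0.907, 0.001], [0.001, -0.0, -1.0]]
wrist_force: [1.3, -0.0, -0.1]
gripper_width: 0.586
gripper_force: 30.0
```

>>> {"method": "apply_moves", "body": {
  "moves": [
    [[0, 0, 0], -6.67],
    [[0, 0, 0], -6.67],
    [[0, 0, 0], -6.66],
    [[0, 0, 0], 0],
    [[0, 0, 0], 0]
  ]
}}

```text
time_s: 29.47
tcp_pos: [0.4211, -0.2428, 0.0941]
ee_rot: [[-0.996, 0.089, -0.001], [0.089, 0.996, 0.0], [0.001, 0.0, -1.0]]
wrist_force: [0.9, 0.1, -2.4]
gripper_width: 0.586
gripper_force: 30.0
```

```bash
python3 - <<'E'
from h import *
delta(*MK["bearing"],-.0275,85);print(r.sense()["gripper_width"],r.sense()["wrist_force"],r.sense()["gripper_force"])
E
```

```text
t 29.47 tcp [ 0.4211 -0.2428  0.0941] yang 84.89 shift [-0.1301  0.3944  0.1216] turn(+tool z) -0.11
0.585659851407885 [ 0.90456205  0.07753293 -2.37032013] 29.999434053897858
```

>>> {"method": "apply_moves", "body": {
  "moves": [
    [[-0.0118, 0.0358, 0], 0],
    [[-0.0118, 0.0358, 0], 0],
    [[-0.0118, 0.0358, 0], 0],
    [[-0.0118, 0.0358, 0], 0],
    [[-0.0118, 0.0358, 0], 0]
  ]
}}

```text
time_s: 29.88
tcp_pos: [0.4958, -0.0681, 0.0941]
ee_rot: [[-0.996, 0.089, -0.001], [0.089, 0.996, -0.0], [0.001, -0.0, -1.0]]
wrist_force: [0.3, 0.1, -2.3]
gripper_width: 0.59
gripper_force: 30.0
```

>>> {"method": "apply_moves", "body": {
  "moves": [
    [[-0.0118, 0.0358, 0], 0],
    [[-0.0118, 0.0358, 0], 0],
    [[-0.0118, 0.0358, 0], 0],
    [[-0.0118, 0.0358, 0], 0],
    [[-0.0118, 0.0358, 0], 0]
  ]
}}

```text
time_s: 30.3
tcp_pos: [0.5699, 0.1054, 0.0938]
ee_rot: [[-0.996, 0.089, -0.001], [0.089, 0.996, -0.0], [0.001, -0.0, -1.0]]
wrist_force: [0.7, -0.2, -1.3]
gripper_width: 0.59
gripper_force: 30.0
```

>>> {"method": "apply_moves", "body": {
  "moves": [
    [[-0.0118, 0.0358, 0], 0],
    [[0, 0, 0.03], 0],
    [[0, 0, 0.035], 0],
    [[0, 0, 0.03], 0],
    [[0, 0, 0.01], 0]
  ]
}}

```text
time_s: 30.72
tcp_pos: [0.5807, 0.1369, -0.016]
ee_rot: [[-0.996, 0.089, -0.009], [0.089, 0.996, -0.004], [0.009, -0.005, -1.0]]
wrist_force: [-0.9, -1.5, -2.3]
gripper_width: 0.587
gripper_force: 30.0
```

>>> {"method": "apply_moves", "body": {
  "moves": [
    [[0, 0, 0], 0],
    [[0, 0, 0], 0],
    [[0, 0, 0], 0],
    [[0, 0, 0], 0],
    [[0, 0, 0], 0]
  ]
}}

```text
time_s: 31.13
tcp_pos: [0.586, 0.1386, -0.0087]
ee_rot: [[-0.996, 0.086, 0.003], [0.086, 0.996, 0.002], [-0.003, 0.002, -1.0]]
wrist_force: [-0.4, -0.6, -1.7]
gripper_width: 0.588
gripper_force: 30.0
```

```bash
python3 - <<'E'
from h import *
delta(*MK["bearing"],-.0277,85);print(r.sense()["gripper_width"],r.sense()["wrist_force"],r.sense()["gripper_force"])
E
```

```text
t 31.13 tcp [ 0.586   0.1386 -0.0087] yang 85.05 shift [ 0.0002 -0.0002  0.019 ] turn(+tool z) 0.05
0.5880393124823966 [-0.41656192 -0.59511799 -1.67004406] 29.999777376651764
```

>>> {"method": "apply_moves", "body": {
  "moves": [
    [[0, 0, 0.01], 0],
    [[0, 0, 0.005], 0],
    [[0, 0, 0.002], 0],
    [[0, 0, 0], 0],
    [[0, 0, 0], 0]
  ]
}}

```text
time_s: 31.55
tcp_pos: [0.5842, 0.138, -0.0277]
ee_rot: [[-0.996, 0.086, -0.001], [0.086, 0.996, -0.001], [0.001, -0.001, -1.0]]
wrist_force: [-2.2, -0.2, 2.7]
gripper_width: 0.587
gripper_force: 30.0
```

>>> {"method": "apply_moves", "body": {
  "moves": [
    [[0, 0, 0], 0],
    [[0, 0, 0.001], 0],
    [[0, 0, 0], 0],
    [[0, 0, 0], 0]
  ]
}}

```text
time_s: 31.88
tcp_pos: [0.5842, 0.1379, -0.0277]
ee_rot: [[-0.996, 0.086, -0.001], [0.086, 0.996, -0.001], [0.001, -0.001, -1.0]]
wrist_force: [-4.7, -1.1, 8.8]
gripper_width: 0.586
gripper_force: 30.0
```

>>> {"method": "apply_moves", "body": {
  "moves": [
    [[0, 0, 0.001], 0],
    [[0, 0, 0], 0],
    [[0, 0, 0], 0]
  ]
}}

```text
time_s: 32.13
tcp_pos: [0.5842, 0.1379, -0.0277]
ee_rot: [[-0.996, 0.086, -0.001], [0.086, 0.996, -0.001], [0.001, -0.001, -1.0]]
wrist_force: [-6.2, -0.6, 12.4]
gripper_width: 0.587
gripper_force: 30.0
```

Seated. Release and retreat upward and back, clear of the top view.

>>> {"method": "apply_moves", "body": {
  "moves": [
    [[0, 0, -0.001], 0],
    [[0, 0, -0.001], 0],
    [[0, 0, 0], 0],
    [[0, 0, 0], 0],
    [[0, 0, 0], 0]
  ],
  "hand": 0.064
}}

```text
time_s: 32.55
tcp_pos: [0.5848, 0.1382, -0.0281]
ee_rot: [[-0.996, 0.086, -0.0], [0.086, 0.996, -0.0], [0.0, -0.0, -1.0]]
wrist_force: [0.2, -0.1, -0.8]
gripper_width: 0.727
gripper_force: 0.0
```

>>> {"method": "apply_moves", "body": {
  "moves": [
    [[0, 0, -0.03], 0],
    [[0, 0, -0.035], 0],
    [[0, 0, -0.035], 0],
    [[0, 0, -0.035], 0],
    [[0, 0, -0.035], 0]
  ]
}}

```text
time_s: 32.97
tcp_pos: [0.5845, 0.1381, 0.1437]
ee_rot: [[-0.996, 0.086, -0.0], [0.086, 0.996, -0.0], [0.0, -0.0, -1.0]]
wrist_force: [0.1, 0.7, -1.0]
gripper_width: 0.729
gripper_force: 0.0
```

>>> {"method": "apply_moves", "body": {
  "moves": [
    [[0.04, 0, 0], 0],
    [[0.04, 0, 0], 0],
    [[0.04, 0, 0], 0],
    [[0.04, 0, 0], 0],
    [[0.02, 0, 0], 0]
  ]
}}

```text
time_s: 33.38
tcp_pos: [0.4015, 0.1526, 0.1419]
ee_rot: [[-0.996, 0.086, -0.002], [0.086, 0.996, -0.0], [0.002, -0.0, -1.0]]
wrist_force: [-1.0, 0.6, 0.7]
gripper_width: 0.735
gripper_force: 0.0
```

```bash
python3 - <<'E'
from h import *
p=imaging.capture("top");q=imaging.capture("scene");f=p["frame"].copy()
H=dict(chuck_jaw=.08,collet=.055,bush=.036,bearing=.023)
K=dict(chuck_jaw="jaw",collet="collet",bush="bush",bearing="bearing")
for t,h in H.items():
  for P,n in((p,"top"),(q,"scene")):
    e=proj(P,[*MK[K[t]],h]);
    for d in models.place_of(P,t)[:2]:
        u=np.array(d["at"])*[640,480];print(n,t,round(d["confidence"],2),np.round(ray(P,*u,.008)[:2]-MK[K[t]],4))
    cv2.circle(P["frame"] if 0 else (f if n=="top" else q["frame"]),tuple(np.int32(np.round(e))),0,(0,0,255),-1)
cv2.imwrite("pics/end.png",np.vstack([cv2.resize(f[170:230,195:415],(792,216),interpolation=cv2.INTER_CUBIC),cv2.resize(q["frame"][160:320,190:410],(495,360))[:, :].copy() if 0 else np.pad(cv2.resize(q["frame"][160:320,190:410],(495,360)),((0,0),(0,297),(0,0)))]))
E
```

```text
top chuck_jaw 0.96 [ 0.0003 -0.0003]
top chuck_jaw 0.76 [-0.1984 -0.0081]
scene chuck_jaw 0.98 [-0.2017  0.0048]
top collet 0.77 [-0.2     0.0776]
top collet 0.76 [-0.0045 -0.0026]
scene collet 0.71 [-0.2034  0.0847]
scene collet 0.45 [ 0.0024 -0.0114]
top bush 0.61 [-0.0034  0.0019]
scene bush 0.44 [ 0.0006 -0.0007]
top bearing 0.94 [-0.0004  0.0041]
scene bearing 0.95 [-0.0045 -0.0004]
```

View pics/end.png

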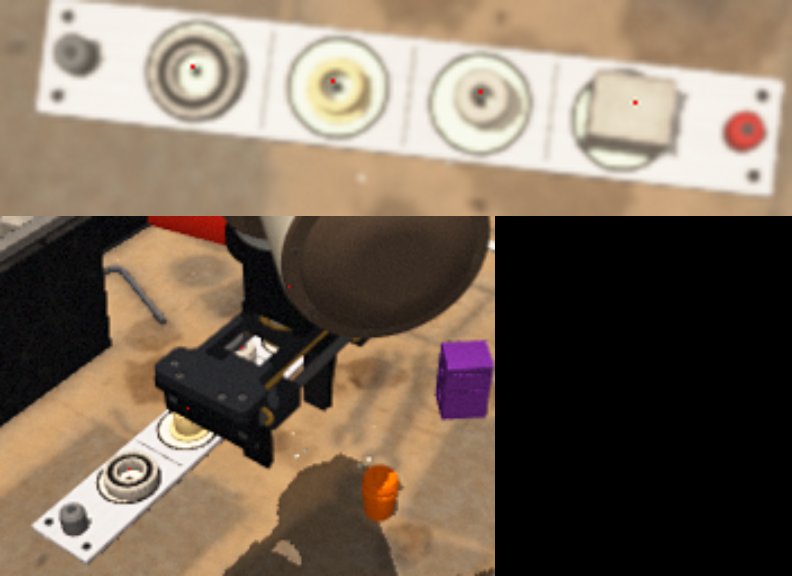

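All four parts stand on their marks in the right order. The largest offset I can see is the jaw, about 5 mm across the rail, which is within the 12 mm limit. Nothing touches the gripper, so I'm handing in.

```bash
python3 -c "
from h import *
print(r.finish_job())"
```

```text
the job is handed in; nothing more can be done
None
```

The job is handed in: from the red stop, the chuck jaw, collet, bush and bearing each stand upright on their marks, at most about 5 mm off centre in the last top view (12 mm allowed); no verdict came back.

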